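# Load the battery packs into the hooded charging chest

### The job

Charge the garden-tool batteries: lift the hood of the charging chest, swing its prop rod up and let the hood down onto it so that the rod's tip sits in the hood's socket and holds the hood open. Then lift the cover plate off its two pins and lay it on the rubber mat, stand every battery pack from the bench fully home in a bay of its own, and only then seat the cover plate back over both pins, flat on the chest. Leave the hood propped open so that the packs stay cool, and do not disturb the bottle, the metal can or the wrench.

Things in the scene. Friction and masses are not known exactly. Their poses are not given: they have to be found in the camera images.
- chest: Fixed grey chest; x from -192 to +165, y -75 to +155 mm, flat deck 85 mm high. Origin: on the bench under the middle bay; x roughly away from the robot, y left, z up. A well in the deck (x +-120, y +-38) holds 3 bays along x, 66 mm apart, each 61 (x) by 76 mm (y), floor at 8, low dividers up to 36 mm. Two tapered 10 mm pins, 16 mm tall, stand on the deck at x = -132 and +132, y = 0.
- hood (a joint): Hood angle, rad: 0 closed, 1.60 upper stop. A 46 mm deep grey shell, 0.75 kg, over the whole deck, hinged along the chest's left edge (parallel to chest x), opening edge with bar on the right; closed it hides rod and cover. Stiff hinge: left above about 1.4 it stays or tips onto its stop, lower it falls shut unless propped. On the prop it stands at about 1.26.
- hood_hinge (a point): Point on the hood's hinge line: chest x = 0, y = +145, z = 90 mm; its axes turn with the hood.
- hood_bar (a point): Middle of the hood's round steel handle bar, 12 mm thick and 120 mm long (parallel to chest x), the inner 104 mm free, its axis 32 mm from the hood's front edge. Moves on a circle of radius 253 mm about the hinge; closed, it is 110 mm above the bench.
- prop (a joint): Prop rod angle, rad: 0 lying to the right (chest -y) over the deck at the robot's end of the chest, under the hood; 1.57 upright; 2.01 its stop, leaning to the hinge. Stiff pivot: it stays where it is left, and a light push moves it. At its stop it meets the socket when the hood comes down from above 1.4; seated it reads about 1.97.
- prop_pivot (a point): Pivot of the prop rod, at chest x = -172, y = +70, z = 107 mm; the rod swings in the plane across the chest (chest y-z).
- prop_grip (a point): Point on the rod's axis 90 mm from the pivot, where it is easily pinched; the rod is a 10 mm round steel bar, 120 mm long, 0.06 kg, its axis 22 mm above the deck when lying.
- prop_tip (a point): Centre of the rod's rounded tip (radius 5 mm), 120 mm from the pivot.
- socket (a point): Where the centre of the rod's tip sits when in the socket: a 30 mm wide, 17 mm deep pocket in a dark steel block inside the hood at its near end, 130 mm from the hinge line, open towards the chest.
- cover: Loose aluminium plate, 300 x 98 x 5 mm, 0.22 to 0.37 kg, with 17 mm holes at x = -132 and +132 mm that drop over the chest's pins (either way round). Origin: centre of its underside, x along its length, z up. In its middle a black handle block 24 mm (x) by 60 mm (y), top 37 mm above the underside. Starts seated, underside on the deck.
- mat: Thin rubber mat fixed on the bench, 130 mm (its x) by 320 mm (its y) by 3 mm, where the cover plate is laid meanwhile (lengthwise, cover x along mat y). Origin: centre of its underside.
- bay0 (a point): Centre of the floor of the near charging bay, 8 mm above the bench (axes as the chest's).
- bay1 (a point): Centre of the floor of the middle charging bay, 8 mm above the bench (axes as the chest's).
- bay2 (a point): Centre of the floor of the far charging bay, 8 mm above the bench (axes as the chest's).
- pack0: Battery pack (two or three are present), 0.3 to 0.55 kg: black body 54 mm (x) x 70 mm (y) x 42 mm high, on it a grey neck 24 mm (x) x 56 mm (y), 26 mm high (top 68 mm above the underside). Origin: centre of its underside, z up. Pinch the neck across x. Fits a bay either way round with its x along the chest's x.
- pack1: Battery pack (two or three are present), 0.3 to 0.55 kg: black body 54 mm (x) x 70 mm (y) x 42 mm high, on it a grey neck 24 mm (x) x 56 mm (y), 26 mm high (top 68 mm above the underside). Origin: centre of its underside, z up. Pinch the neck across x. Fits a bay either way round with its x along the chest's x.
- pack2: Battery pack (two or three are present), 0.3 to 0.55 kg: black body 54 mm (x) x 70 mm (y) x 42 mm high, on it a grey neck 24 mm (x) x 56 mm (y), 26 mm high (top 68 mm above the underside). Origin: centre of its underside, z up. Pinch the neck across x. Fits a bay either way round with its x along the chest's x.
- oil_bottle: White bottle, 60 mm thick, 150 mm tall; leave alone. Origin: centre of its underside.
- ball_can: Plain metal can, 74 mm thick, 120 mm tall; leave alone. Origin: centre of its underside.
- wrench: Steel wrench lying on the bench; leave alone. Origin: its underside.
Not all that is in view belongs to the job. Leave any white look-alike of the pack2 alone. Leave any red look-alike of the pack0 alone.

How it is judged:
On the way, in this order (a step that is already met when the one before it is completed fails the run):
1. the hood rests on the prop rod, its tip in the socket, and is let go (distance between prop_tip and socket below 0.01 m and value of joint hood between 1.18 and 1.36 rad and value of joint prop above 1.85 rad and contact force between the fingers and chest below 0.05 N), for 0.4 s.
2. the cover plate lies on the mat (horizontal distance between cover and mat below 0.06 m and height (world z) of cover below 0.015 m and angle between cover's own z axis and vertical below 0.1 rad and distance between prop_tip and socket below 0.01 m and value of joint hood between 1.18 and 1.36 rad and value of joint prop above 1.85 rad), for 0.2 s.
3. every pack stands home in a bay, the cover plate still off ((horizontal distance between pack0 and bay0 below 0.014 m or horizontal distance between pack0 and bay1 below 0.014 m or horizontal distance between pack0 and bay2 below 0.014 m) and z of each of pack0, pack1, pack2 in the frame of chest below 0.013 m and angle between each of pack0, pack1, pack2's own z axis and vertical below 0.08 rad and (horizontal distance between pack1 and bay0 below 0.014 m or horizontal distance between pack1 and bay1 below 0.014 m or horizontal distance between pack1 and bay2 below 0.014 m) and (horizontal distance between pack2 and bay0 below 0.014 m or horizontal distance between pack2 and bay1 below 0.014 m or horizontal distance between pack2 and bay2 below 0.014 m) and distance between prop_tip and socket below 0.01 m and value of joint hood between 1.18 and 1.36 rad and value of joint prop above 1.85 rad and horizontal distance between cover and chest above 0.15 m), for 0.2 s.
At the end, for the whole second after the job is handed in: Hood on the prop rod (tip within 10 mm of its seat, hood 1.18 to 1.36 rad, rod over 1.85); each pack present upright in a bay, within 14 mm of its centre, 5 mm of its floor; cover at rest flat over both pins, within 4 mm of the deck, 12 mm of centre, 0.08 rad (distance between prop_tip and socket below 0.01 m and value of joint hood between 1.18 and 1.36 rad and value of joint prop above 1.85 rad and (horizontal distance between pack0 and bay0 below 0.014 m or horizontal distance between pack0 and bay1 below 0.014 m or horizontal distance between pack0 and bay2 below 0.014 m) and z of each of pack0, pack1, pack2 in the frame of chest below 0.013 m and angle between each of pack0, pack1, pack2's own z axis and vertical below 0.08 rad and (horizontal distance between pack1 and bay0 below 0.014 m or horizontal distance between pack1 and bay1 below 0.014 m or horizontal distance between pack1 and bay2 below 0.014 m) and (horizontal distance between pack2 and bay0 below 0.014 m or horizontal distance between pack2 and bay1 below 0.014 m or horizontal distance between pack2 and bay2 below 0.014 m) and z of cover in the frame of chest between 0.08 and 0.089 m and horizontal distance between cover and chest below 0.012 m and angle between the x axis of cover and the x axis of chest, either way round below 0.08 rad and angle between cover's own z axis and vertical below 0.04 rad and linear speed of cover below 0.02 m/s); the robot touches nothing.
It fails at once if the oil bottle is shifted by more than 3 cm (distance of oil_bottle from where it was at the start of the episode above 0.03 m).
It fails at once if the ball can is shifted by more than 3 cm (distance of ball_can from where it was at the start of the episode above 0.03 m).
It fails at once if the wrench is shifted by more than 3 cm (distance of wrench from where it was at the start of the episode above 0.03 m).
Of pack0, pack1, pack2 only 2 to 3 are there at a start; the rules pass over those that are not, and their reading is None.
At some moment in a run one of pack0, pack1, pack2 may be knocked a few centimetres aside while the robot is not near it.
Once in a run the grip may slacken for a moment while it holds something.
It also fails if it takes over 210 s, if anything falls off the work surface, if the arm or the gripper's body presses on something with over 40 N, if the wrist force passes 120 N, or if a joint passes its speed limit or range.

### The arm

A 6-joint arm with a two-finger parallel gripper is mounted at the origin on the work surface. World frame = base frame: x ahead of the robot, y to its left, z up, the work surface at z = 0. Lengths are in m, angles in rad, forces in N, time in s.
With the tool pointing down it reaches from about 0.325 to 0.85 m from the base axis. Payload 15.5 kg.
Tool frame: the origin (TCP) lies at the very end of the fingers, on their centre line; the grasp point (between the pads) lies 19 mm behind it; z points along the fingers, y is the direction in which the jaws open and shut (so a half turn about z gives the same grasp; the last joint's range is limited). The gripper opens to 91 mm and grips with 3 to 60 N. Pads are 32 mm wide; open, the fingers measure 118 mm over their backs; the gripper's body (76 mm by 178 mm) begins 60 mm behind the grasp point.
Start: joints at [1.149, 0.494, 1.345, -0, 1.302, -0.096], TCP at [0.2, 0.592, 0.214] pointing down, gripper open.
Joint ranges: [-2.91, 2.91], [-0.82, 2.16], [0.22, 2.67], [-1.22, 4.37], [0.12, 2.79], [-3.08, 3.08]. Speed limits (rad/s): [1.89, 1.89, 2.57, 3.01, 3.01, 3.01].

### API

Orientations are given as a unit quaternion [w, x, y, z].
In Python, from cell import bot, vision gives the robot as it stands.
- The arm moves only by the shell command python3 -m pendant 'ROWS' [FORCE]. ROWS is JSON, a list of rows, each a list of 7 numbers: the shift along the world's x, y, z as a fraction of full scale, then the turn, a rotation vector about the world's x, y, z as a fraction of full scale, then the opening, from 0 (shut) to 1 (fully open). In form: [[tx, ty, tz, ax, ay, az, jaw], ...]. A call has 1 to 20 rows; each row is the pose to reach, as a shift and turn from the pose commanded when the call began; what a row does not reach only later rows make up. Full scale, the value 1, is 0.1 m for a shift and 90 degrees for a turn. A row lasts 1/8 s, in which the tool goes at most 62.5 mm and 10.7 degrees, less where a joint would pass 70% of its speed; a pose out of reach is approached as far as the arm can. A call with a number of a shift or a turn outside -1 to 1 is refused whole. A call with a gripper value outside its range is refused whole. The fingers move at their own pace and stop on an object; FORCE is the grip in N (left out, the last holds). Time passes only in rows, so rows that repeat a pose let the fingers close. It gives the time, the measured TCP pose, the force and the opening at its end, in the units of the state.
- bot.state(): the state, without advancing time (a new reading comes with each control period).
- vision.get_image(name): name is "scene" or "top" or "wrist"; returns the picture (384x512x3 uint8, red, green, blue); there is no depth.
- vision.calibration(name): a dict with "K" (3x3 intrinsics, pixels), "D" ([k1, k2, p1, p2, k3] as OpenCV has them; the pictures are not rectified), "view" (4x4, takes a point from world to camera coordinates). Camera axes: x right, y down, z forward; pixel columns grow to the right and rows downward; lengths in m; the calibration is good to about 2 mm. A picture is of the moment at which its call begins: read the wrist's pose just before it. calibration takes no time and is no camera call; for the wrist camera it gives the pose at the moment of the call.
- bot.sign_off(): hands the job in, once; it reports no verdict.
The state is a dict: "clock": time; "joint_positions": joint angles; "qvel": joint speeds; "tau": joint torques, N m; "tool_pos": TCP position; "orientation": TCP orientation; "ft_force": force on the tool from outside, world axes, zero at the start; "moment": the same for the moment, N m; "grip_width": finger opening in m.
Only numpy, scipy, OpenCV 4.12 (cv2) and the standard library are available. Lean on these libraries where they do the work, as an engineer would, in place of code of your own. Each camera call takes 0.05 s, during which the arm holds its last target.

## Working session

There is one attempt and no reset: what is moved stays moved. The work goes in short steps, Python scripts to look and compute and a shell command to move; the robot and the scene stay as the last step left them, time stands still between calls to the robot, and variables do not carry over. Pictures are saved under pics/ and viewed, and the job is handed in when it is done.

```bash
ls; mkdir -p pics; python3 - <<'E'
from cell import bot, vision
import cv2
print(bot.state())
for n in ("scene","top","wrist"):
    c=vision.calibration(n); print(n,c)
    cv2.imwrite(f"pics/{n}0.png",vision.get_image(n)[:,:,::-1])
E
```

```text
pics
{'clock': 0.0, 'joint_positions': array([ 1.14954102e+00,  4.94192571e-01,  1.34614350e+00, -3.06541453e-05,
        1.30249154e+00, -9.54953536e-02]), 'qvel': array([ 0.00140506,  0.00017623, -0.00216223,  0.00074887, -0.00041369,
       -0.00091512]), 'tau': array([ 1.14360875e-03, -8.78832722e+01, -3.81855261e+01,  7.08280667e-02,
        5.34269388e-02, -6.31788066e-05]), 'tool_pos': array([0.19986344, 0.59177422, 0.21332824]), 'orientation': array([-1.43485699e-04,  1.62156684e-01,  9.86764829e-01, -6.00755287e-04]), 'ft_force': array([ 0.29699252,  0.51303858, -0.02621167]), 'moment': array([-0.00127297,  0.00368849,  0.02175358]), 'grip_width': 0.09127344919559519}
scene {'K': array([[393.91655279,   0.        , 259.7672919 ],
       [  0.        , 393.91655279, 193.4755357 ],
       [  0.        ,   0.        ,   1.        ]]), 'D': array([-0.04587346,  0.        ,  0.        ,  0.        ,  0.        ]), 'view': array([[ 0.82583323,  0.56386267,  0.00763934, -0.49362376],
       [ 0.43384367, -0.62663651, -0.64738424, -0.15808563],
       [-0.36024872,  0.5379457 , -0.7
[... 378 characters left out ...]
38533,  0.0663709 ],
       [-0.98727785,  0.00370207, -0.15896144,  0.58635307],
       [ 0.15894209, -0.00503784, -0.98727505,  1.15383322],
       [ 0.        ,  0.        ,  0.        ,  1.        ]])}
wrist {'K': array([[279.89604747,   0.        , 253.0468705 ],
       [  0.        , 279.89604747, 190.54017793],
       [  0.        ,   0.        ,   1.        ]]), 'D': array([-0.0437091,  0.       ,  0.       ,  0.       ,  0.       ]), 'view': array([[ 0.3191529 ,  0.94770154, -0.00179463, -0.62462813],
       [ 0.9185701 , -0.30887541,  0.24662716, -0.02853927],
       [ 0.23317462, -0.08036027, -0.96910878,  0.39026217],
       [ 0.        ,  0.        ,  0.        ,  1.        ]])}
```

View pics/scene0.png

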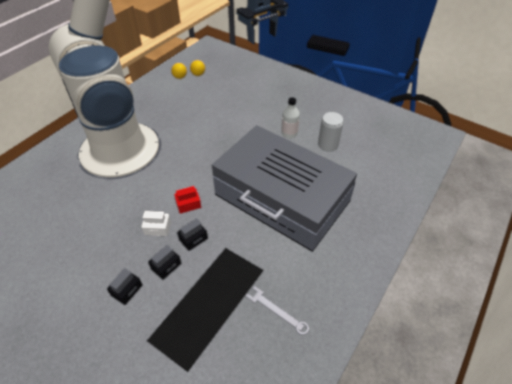

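View pics/top0.png

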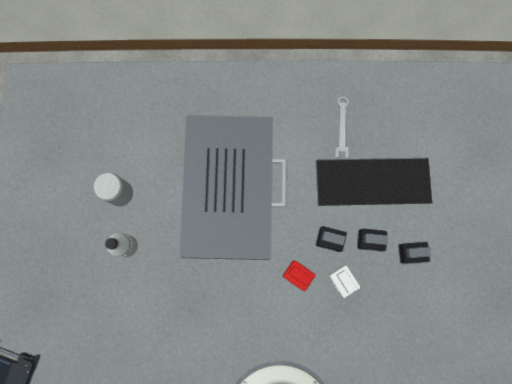

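View pics/wrist0.png

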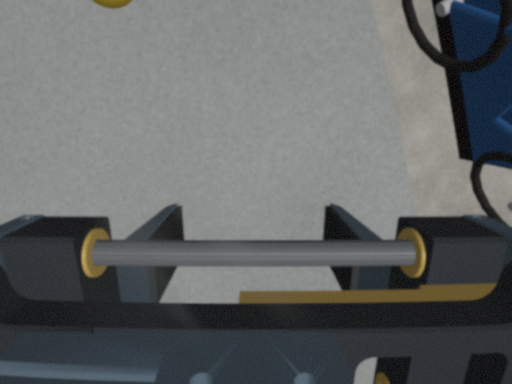

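Top view: hood at (187–272, 116–259) with its bar at (280,183). The mat is at (374,181), the wrench at (343,128), the can at (108,187) and the bottle at (118,244). Candidates for the packs are black at (332,239), (373,240) and (415,252), plus red at (299,275) and white at (345,281). By the description I want the three black ones with grey necks. Next I'll check a crop and measure.

```bash
cat > h.py <<'E'
import numpy as np, cv2
from cell import bot, vision
from scipy.spatial.transform import Rotation as R
def cal(n):
    c=vision.calibration(n); return np.array(c["K"]),np.array(c["D"]),np.array(c["view"])
def ray(n,uv,C=None):
    K,D,V=C if C is not None else cal(n)
    uv=np.asarray(uv,float).reshape(-1,1,2)
    p=cv2.undistortPoints(uv,K,D).reshape(-1,2)
    d=np.c_[p,np.ones(len(p))]@V[:3,:3]
    return -V[:3,:3].T@V[:3,3], d
def plane(n,uv,z,C=None):
    o,d=ray(n,uv,C); t=(z-o[2])/d[:,2]; return o+d*t[:,None]
def proj(n,P,C=None):
    K,D,V=C if C is not None else cal(n)
    P=np.asarray(P,float).reshape(-1,3)
    return cv2.projectPoints(P,cv2.Rodrigues(V[:3,:3])[0],V[:3,3],K,D)[0].reshape(-1,2)
def tri(a,uva,b,uvb,Ca=None,Cb=None):
    o1,d1=ray(a,uva,Ca);o2,d2=ray(b,uvb,Cb);d1=d1[0];d2=d2[0]
    s=np.linalg.lstsq(np.c_[d1,-d2],o2-o1,rcond=None)[0]
    p,q=o1+d1*s[0],o2+d2*s[1]
    return (p+q)/2,np.linalg.norm(p-q)
def grab(n,name,box=None,s=1):
    im=vision.get_image(n)[:,:,::-1].copy(); full=im.copy()
    if box: im=im[box[1]:box[3],box[0]:box[2]]
    if s!=1: im=cv2.resize(im,None,fx=s,fy=s,interpolation=cv2.INTER_CUBIC)
    cv2.imwrite(f"pics/{name}.png",im); return full
def st():
    s=bot.state(); r=R.from_quat(np.roll(s["orientation"],-1))
    return s,np.array(s["tool_pos"]),r
E
python3 - <<'E'
from h import *
im=cv2.imread("pics/top0.png"); g=cv2.cvtColor(im,6)
cv2.imwrite("pics/c1.png",cv2.resize(im[150:310,270:470],None,fx=4,fy=4,interpolation=2)[:600])
cv2.imwrite("pics/c2.png",cv2.resize(im[100:270,160:300],None,fx=3.5,fy=3.5,interpolation=2)[:600])
m=(g<50).astype(np.uint8); m[:100]=0
cs=cv2.findContours(m,0,1)[0]
for c in cs:
    if cv2.contourArea(c)>80:
        r=cv2.minAreaRect(c); print(np.round(r[0],1),np.round(r[1],1),round(r[2],1),cv2.contourArea(c), plane("top",cv2.boxPoints(r),0.003).round(3)[:,:2].tolist())
for z in (0.131,0.136):
  print(z,plane("top",[(187,116),(273,117),(271,259),(181,258)],z).round(3).tolist())
E
```

```text
[  2.2 373. ] [10.4 19.8] 16.7 109.5 [[0.087, 0.756], [0.137, 0.743], [0.129, 0.715], [0.08, 0.728]]
[ 30.6 367.3] [30.4 15.3] 82.1 113.0 [[0.16, 0.686], [0.166, 0.645], [0.089, 0.63], [0.083, 0.671]]
[413.5 252.4] [18.5 28.1] 85.6 220.5 [[0.447, -0.33], [0.452, -0.408], [0.402, -0.409], [0.397, -0.332]]
[371.9 239.5] [27.5 19.3] 5.7 207.0 [[0.438, -0.216], [0.491, -0.223], [0.483, -0.298], [0.43, -0.29]]
[330.7 238.7] [26.  19.4] 14.0 183.0 [[0.447, -0.103], [0.498, -0.117], [0.48, -0.185], [0.429, -0.171]]
[373.6 181.4] [ 43.8 112.4] 88.9 4649.5 [[0.681, -0.112], [0.687, -0.431], [0.562, -0.425], [0.558, -0.111]]
0.131 [[0.769, 0.234, 0.131], [0.765, 0.015, 0.131], [0.408, 0.024, 0.131], [0.411, 0.242, 0.131]]
0.136 [[0.767, 0.234, 0.136], [0.763, 0.016, 0.136], [0.408, 0.024, 0.136], [0.411, 0.241, 0.136]]
```

View pics/c1.png

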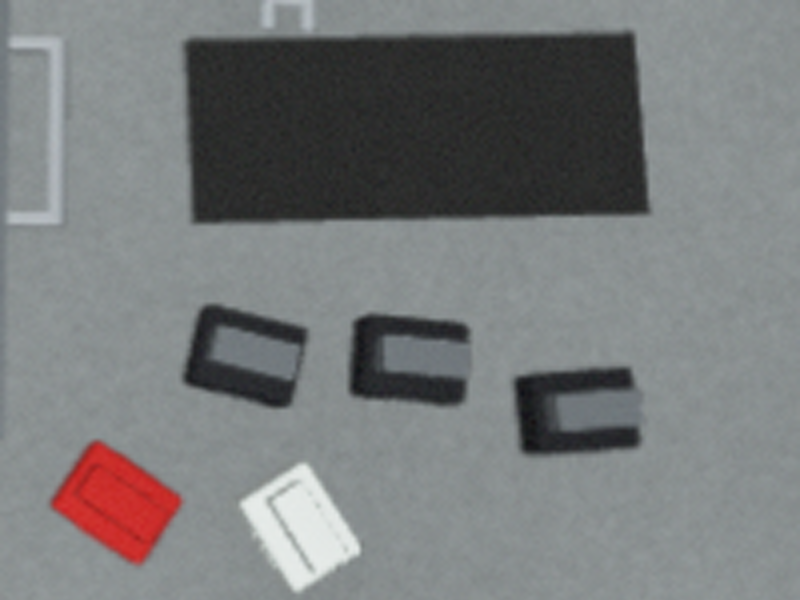

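View pics/c2.png

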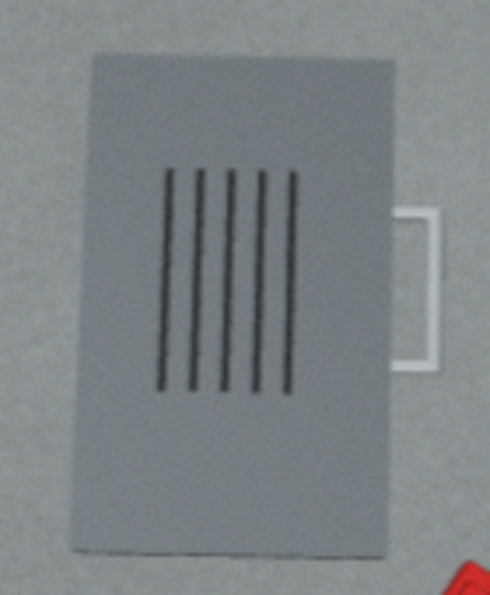

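The crop confirms it: three black packs with grey necks. Now the chest frame and bar position.

```bash
cat >> h.py <<'E'
def row(tgt,psi,tilt=0.,axisyaw=None):
    """tool down, jaw axis at yaw psi, then tilted by tilt about chest-x-like axis (axisyaw). prints row"""
    s,p,r=st()
    y=np.array([np.cos(psi),np.sin(psi),0]); z=np.array([0,0,-1.]); x=np.cross(y,z)
    Rt=R.from_matrix(np.c_[x,y,z])
    if tilt: Rt=R.from_rotvec(tilt*np.array([np.cos(axisyaw),np.sin(axisyaw),0]))*Rt
    rv=(Rt*r.inv()).as_rotvec()
    print("row",np.round((np.array(tgt)-p)/0.1,3).tolist(),np.round(rv/(np.pi/2),3).tolist(),"clock",round(s["clock"],2),"w",round(s["grip_width"],4),"F",np.round(s["ft_force"],1))
E
python3 - <<'E'
from h import *
im=cv2.imread("pics/top0.png"); 
b=plane("top",[(283.9,182.9),(284,160.5),(283,205)],0.110); print("bar",b.round(4))
c=plane("top",[(272.9,116.6),(270.9,259.4)],0.136);print(c.round(4))
a=np.arctan2(*(c[0]-c[1])[1::-1]); a=np.arctan2((c[0]-c[1])[1],(c[0]-c[1])[0]);print("yaw",a)
Rz=np.array([[np.cos(a),-np.sin(a)],[np.sin(a),np.cos(a)]])
print("org via bar",b[0,:2]-Rz@[0,-.107], "via edge",c[0,:2]-Rz@[.165,-.075],c[1,:2]-Rz@[-.192,-.075])
print(proj("scene",b))
cv2.imwrite("pics/s1.png",cv2.resize(cv2.imread("pics/scene0.png")[110:260,190:370],None,fx=4,fy=4,interpolation=2))
E
```

```text
bar [[ 0.5986 -0.0111  0.11  ]
 [ 0.6565 -0.0123  0.11  ]
 [ 0.5423 -0.008   0.11  ]]
[[0.7645 0.016  0.136 ]
 [0.4071 0.0247 0.136 ]]
yaw -0.024583104650377746
org via bar [0.60118658 0.09585547] via edge [0.60139968 0.09499484] [0.60089734 0.09500719]
[[258.02063874 207.23302236]
 [275.74165664 217.23694486]
 [241.91103886 197.44256048]]
```

View pics/s1.png

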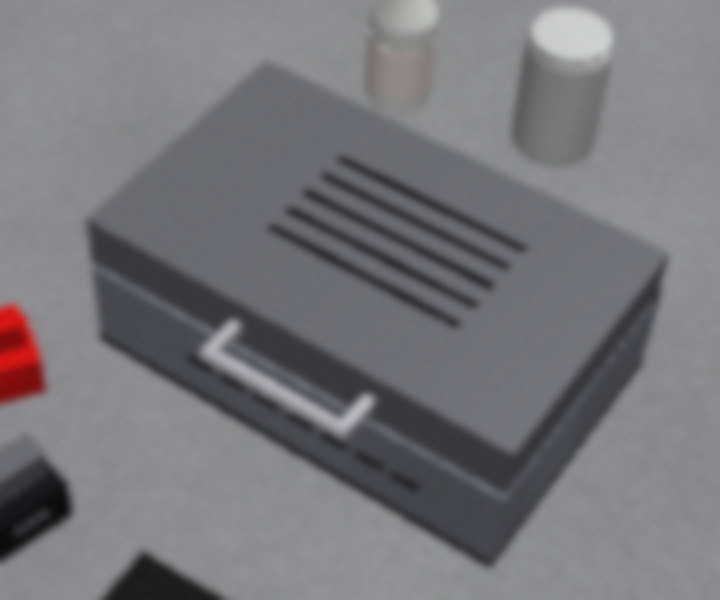

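```bash
cat >> h.py <<'E'
YAW=-0.0246; ORG=np.array([0.6012,0.0953,0.])
def W(*p):
    c,s=np.cos(YAW),np.sin(YAW); return ORG+np.array([[c,-s,0],[s,c,0],[0,0,1]])@np.array(p,float)
E
python3 -m pendant '[[0.35,-0.5,0.2,0,0,0.1,0.26],[0.67,-1,0.4,0,0,0.19,0.26],[0.67,-1,0.4,0,0,0.19,0.26]]'
for i in 1 2 3; do :; done
python3 -m pendant '[[0.35,-0.5,0,0,0,0,0.26],[0.67,-1,0,0,0,0,0.26]]'
python3 -m pendant '[[0.35,-0.5,0,0,0,0,0.26],[0.67,-1,0,0,0,0,0.26]]'
python3 -m pendant '[[0.35,-0.5,0,0,0,0,0.26],[0.67,-1,0,0,0,0,0.26]]'
python3 -m pendant '[[0.35,-0.5,0,0,0,0,0.26],[0.67,-1,0,0,0,0,0.26]]'
python3 -m pendant '[[0.35,-0.5,0,0,0,0,0.26],[0.65,-1,0,0,0,0,0.26],[0.65,-1,0,0,0,0,0.26]]'
python3 -c "
from h import *
row([.5986,-.0115,.2],np.pi/2+YAW)"
```

```text
clock: 0.52
tool_pos: [0.269, 0.49, 0.2553]
orientation: [0.001, 0.014, 1.0, 0.0]
ft_force: [-0.2, 0.7, 0.0]
grip_width: 0.0637
clock: 0.78
tool_pos: [0.3344, 0.3915, 0.2535]
orientation: [-0.0, 0.013, 1.0, -0.0]
ft_force: [0.6, -0.1, 0.6]
grip_width: 0.044
clock: 1.02
tool_pos: [0.4018, 0.291, 0.2537]
orientation: [-0.0, 0.014, 1.0, 0.0]
ft_force: [0.6, 0.0, 0.8]
grip_width: 0.0252
clock: 1.27
tool_pos: [0.4689, 0.1909, 0.2537]
orientation: [-0.0, 0.014, 1.0, 0.0]
ft_force: [1.0, 0.4, 0.9]
grip_width: 0.0238
clock: 1.52
tool_pos: [0.5361, 0.0909, 0.2536]
orientation: [-0.0, 0.014, 1.0, 0.0]
ft_force: [1.0, 1.5, 0.1]
grip_width: 0.0235
clock: 1.9
tool_pos: [0.6018, -0.0107, 0.2529]
orientation: [-0.0, 0.016, 1.0, -0.0]
ft_force: [-0.1, -0.4, 0.3]
grip_width: 0.0237
row [-0.032, -0.008, -0.529] [0.0, -0.0, 0.005] clock 1.9 w 0.0237 F [-0.1 -0.4  0.3]
```

```bash
python3 -m pendant '[[-0.03,-0.01,-0.5,0,0,0,0.26],[-0.03,-0.01,-1,0,0,0,0.26]]'
python3 -m pendant '[[0,0,-0.3,0,0,0,0.26],[0,0,-0.57,0,0,0,0.26],[0,0,-0.57,0,0,0,0.26],[0,0,-0.57,0,0,0,0],[0,0,-0.57,0,0,0,0],[0,0,-0.57,0,0,0,0],[0,0,-0.57,0,0,0,0]]' 30
python3 - <<'E'
from h import *
s,p,r=st(); print(p)
hy,hz=.145,.090; rr=.253
base=np.arcsin(.02/rr)
b0=W(0,hy-rr*np.cos(base),hz+rr*np.sin(base))
for th in np.arange(0,1.56,.1):
    a=base+th
    b=W(0,hy-rr*np.cos(a),hz+rr*np.sin(a)); print(round(th,2),np.round((b-b0)/.1,2))
grab("scene","s2",(190,60,370,260),3); 
E
```

```text
clock: 2.15
tool_pos: [0.5968, -0.0078, 0.1528]
orientation: [0.0, 0.014, 1.0, 0.0]
ft_force: [0.7, -0.5, -0.7]
grip_width: 0.0237
clock: 3.02
tool_pos: [0.5973, -0.0108, 0.0982]
orientation: [0.001, 0.014, 1.0, -0.002]
ft_force: [-2.9, -18.4, -2.9]
grip_width: 0.0112
[ 0.597267   -0.01083038  0.098172  ]
0.0 [0. 0. 0.]
0.1 [0.   0.03 0.25]
0.2 [0.   0.09 0.5 ]
0.3 [0.   0.17 0.74]
0.4 [0.01 0.28 0.97]
0.5 [0.01 0.4  1.18]
0.6 [0.01 0.55 1.39]
0.7 [0.02 0.72 1.58]
0.8 [0.02 0.91 1.75]
0.9 [0.03 1.11 1.9 ]
1.0 [0.03 1.33 2.03]
1.1 [0.04 1.56 2.14]
1.2 [0.04 1.79 2.22]
1.3 [0.05 2.04 2.28]
1.4 [0.06 2.29 2.32]
1.5 [0.06 2.54 2.33]
```

View pics/s2.png

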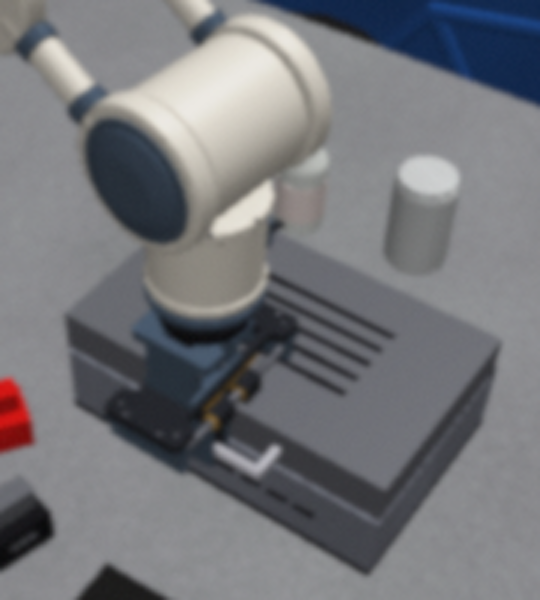

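Bar gripped (11 mm). Now I'll lift along the arc.

```bash
python3 -m pendant '[[0,0.03,0.12,0,0,0,0],[0,0.04,0.25,0,0,0,0],[0,0.06,0.37,0,0,0,0],[0,0.1,0.5,0,0,0,0],[0,0.14,0.62,0,0,0,0],[0,0.18,0.74,0,0,0,0],[0.01,0.29,0.97,0,0,0,0],[0.01,0.29,0.97,0,0,0,0]]'
python3 -m pendant '[[0,0.06,0.11,0,0,0,0],[0,0.12,0.21,0,0,0,0],[0,0.27,0.42,0,0,0,0],[0.01,0.44,0.61,0,0,0,0],[0.01,0.63,0.78,0,0,0,0],[0.02,0.83,0.93,0,0,0,0],[0.02,0.83,0.93,0,0,0,0]]'
python3 -c "
from h import *
grab('scene','s3',(190,40,370,240),3);grab('top','t3',(150,80,350,230),3)"
```

```text
clock: 4.08
tool_pos: [0.5981, 0.0174, 0.1975]
orientation: [0.001, 0.014, 1.0, -0.003]
ft_force: [-8.3, -28.3, 9.2]
grip_width: 0.0113
clock: 4.95
tool_pos: [0.6006, 0.1022, 0.2919]
orientation: [0.003, 0.014, 1.0, -0.002]
ft_force: [-8.8, -21.1, 26.6]
grip_width: 0.0113
```

View pics/s3.png

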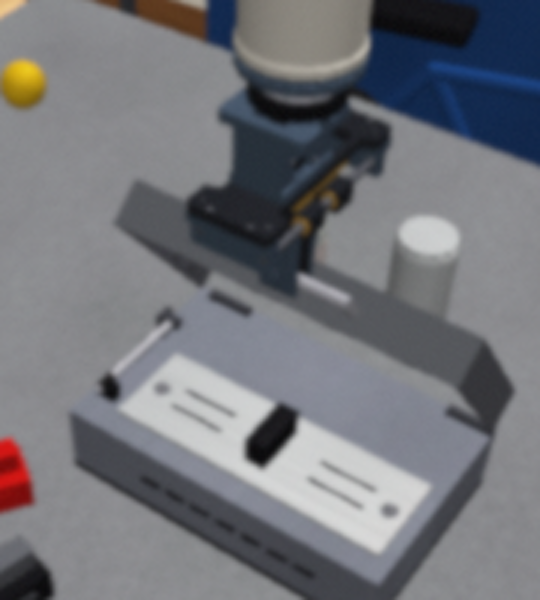

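```bash
python3 -m pendant '[[0,0.09,0.1,0,0,0,0],[0,0.2,0.17,0,0,0,0],[0,0.3,0.22,0,0,0,0],[0,0.42,0.28,0,0,0,0],[0.01,0.65,0.36,0,0,0,0],[0.01,0.91,0.43,0,0,0,0],[0.01,0.91,0.43,0,0,0,0]]'
python3 -m pendant '[[0.01,0.13,0.03,0,0,0,0],[0.01,0.25,0.04,0,0,0,0],[0.01,0.38,0.06,0,0,0,0],[0.01,0.51,0.06,0,0,0,0],[0.01,0.62,0.05,0,0,0,0],[0.01,0.62,0.05,0,0,0,0]]'
python3 -c "
from h import *
grab('scene','s4',(190,0,370,200),3)"
```

```text
clock: 5.92
tool_pos: [0.6028, 0.196, 0.3321]
orientation: [0.003, 0.013, 1.0, 0.001]
ft_force: [12.8, -0.1, -4.7]
grip_width: 0.0114
clock: 6.68
tool_pos: [0.6042, 0.2569, 0.3368]
orientation: [0.003, 0.014, 1.0, 0.001]
ft_force: [16.5, -1.6, -6.5]
grip_width: 0.0108
```

View pics/s4.png

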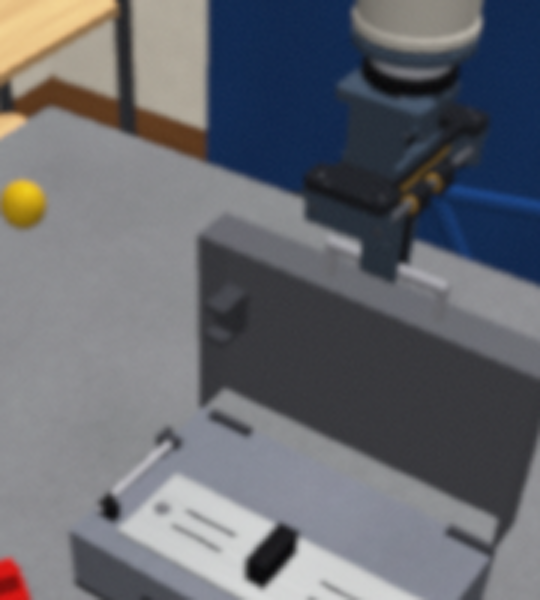

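```bash
python3 -m pendant '[[0,0,0,0,0,0,0.26],[0,0,0,0,0,0,0.26],[0,0,0,0,0,0,0.26],[0,0,0.4,0,0,0,0.26],[0,0,0.6,0,0,0,0.26],[0,0,0.6,0,0,0,0.26]]'
python3 - <<'E'
from h import *
grab('scene','s5',(190,0,370,200),3); grab('top','t5',(150,80,350,270),3)
print("grip",W(-.172,-.02,.107))
row(W(-.172,-.02,.2),YAW); row(W(-.172,-.02,.2),YAW+np.pi)
E
```

```text
clock: 7.48
tool_pos: [0.6024, 0.2563, 0.3966]
orientation: [0.001, 0.014, 1.0, 0.0]
ft_force: [-0.9, -0.3, -1.4]
grip_width: 0.0238
grip [0.42876009 0.07953682 0.107     ]
row [-1.73, -1.765, -1.942] [-0.0, -0.001, -0.998] clock 7.58 w 0.0239 F [-1.  -0.4 -0.6]
row [-1.73, -1.765, -1.942] [0.001, -0.0, 1.002] clock 7.58 w 0.0239 F [-1.  -0.4 -0.6]
```

View pics/s5.png

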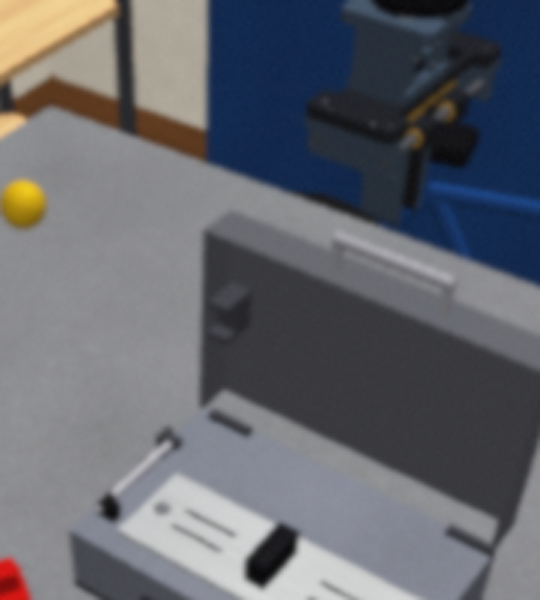

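View pics/t5.png

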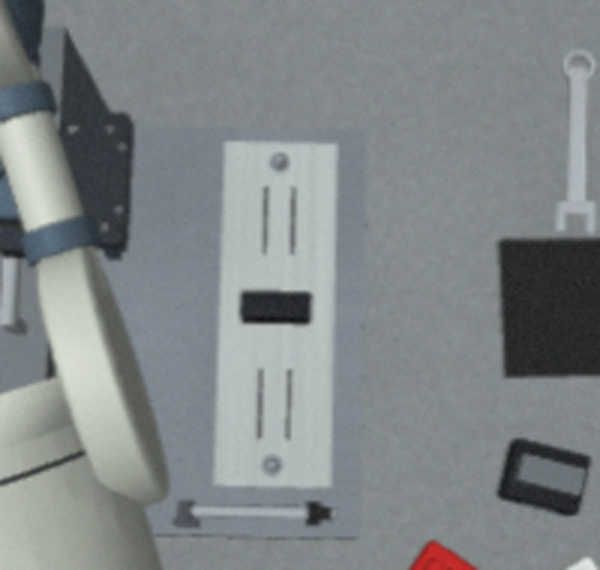

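The hood stays open. In the top crop the pins are at (279,160) and (272,464), and the rod runs from (185,513) to about (310,513). I'll refine the chest frame from the pins.

```bash
python3 - <<'E'
from h import *
im=cv2.imread('pics/t5.png')
off=lambda u,v:((u+.5)/3-.5+150,(v+.5)/3-.5+80)
p=plane("top",[off(279.5,161),off(272,464.5)],.098); print(p)
d=p[0]-p[1]; print(np.linalg.norm(d),np.arctan2(d[1],d[0]),p.mean(0))
h=plane("top",[off(276,307)],.122); print("handle",h)
r=plane("top",[off(185,513),off(305,513)],.107); print(r); print(W(-.172,.07,.107),W(-.172,-.05,.107), W(0,0,0))
E
```

```text
[[0.73209152 0.09282857 0.098     ]
 [0.46970806 0.0992107  0.098     ]]
0.26246106383051604 -0.024318892418808795 [0.60089979 0.09601964 0.098     ]
handle [[0.59905492 0.09529548 0.122     ]]
[[0.42941152 0.17074625 0.107     ]
 [0.42905889 0.07176514 0.107     ]]
[0.43097387 0.16950959 0.107     ] [0.42802217 0.0495459  0.107     ] [0.6012 0.0953 0.    ]
```

```bash
python3 -m pendant '[[-0.2,-0.3,0,0,0,-0.12,0.26],[-0.4,-0.6,0,0,0,-0.24,0.26],[-0.87,-1,0,0,0,-0.998,0.26],[-0.87,-1,0,0,0,-0.998,0.26],[-0.87,-1,0,0,0,-0.998,0.26],[-0.87,-1,0,0,0,-0.998,0.26],[-0.87,-1,0,0,0,-0.998,0.26],[-0.87,-1,0,0,0,-0.998,0.26],[-0.87,-1,0,0,0,-0.998,0.26],[-0.87,-1,0,0,0,-0.998,0.26]]'
python3 -m pendant '[[-0.5,-0.5,-0.3,0,0,0,0.26],[-0.86,-0.77,-1,0,0,0,0.26],[-0.86,-0.77,-1,0,0,0,0.26],[-0.86,-0.77,-1,0,0,0,0.26]]'
sed -i 's/^YAW=.*/YAW=-0.0244; ORG=np.array([0.6010,0.0957,0.])/' h.py
python3 -c "
from h import *
row(W(-.172,-.02,.15),YAW);row(W(-.172,-.02,.0945),YAW)"
```

```text
clock: 8.82
tool_pos: [0.5146, 0.156, 0.3939]
orientation: [-0.0, 0.715, 0.699, -0.001]
ft_force: [-0.3, -0.5, -0.1]
grip_width: 0.0234
clock: 9.32
tool_pos: [0.4271, 0.0786, 0.2935]
orientation: [-0.001, 0.715, 0.699, -0.001]
ft_force: [0.6, 0.3, -0.6]
grip_width: 0.0236
row [0.015, 0.013, -1.435] [0.0, -0.002, -0.0] clock 9.32 w 0.0236 F [ 0.6  0.3 -0.6]
row [0.015, 0.013, -1.99] [0.0, -0.002, -0.0] clock 9.32 w 0.0236 F [ 0.6  0.3 -0.6]
```

```bash
python3 -m pendant '[[0.01,0.01,-0.5,0,0,0,0.26],[0.02,0.01,-0.98,0,0,0,0.26],[0.02,0.01,-0.98,0,0,0,0.26]]'
python3 -m pendant '[[0,0,-0.4,0,0,0,0.26],[0,0,-0.7,0,0,0,0.26],[0,0,-0.99,0,0,0,0.26],[0,0,-0.99,0,0,0,0.26],[0,0,-0.99,0,0,0,0],[0,0,-0.99,0,0,0,0],[0,0,-0.99,0,0,0,0]]' 12
python3 - <<'E'
from h import *
s,p,r=st()
# grasp point dist behind TCP d where rod is
d=p[2]
off=.107-p[2]; print(p,off)
for k,a in enumerate([0,.2,.4,.6,.8,1.0,1.2,1.4,1.57,1.7,1.8,1.9,2.0]):
    t=min(.55,.3*a)  # tilt of body toward -y: rot about chest +x
    g=W(-.172,.07-.09*np.cos(a),.107+.09*np.sin(a))
    # tool z dir after tilt about +x by t: (0, sin t, -cos t)
    tcp=g+off*(W(0,np.sin(t),-np.cos(t))-W(0,0,0))
    print(a,np.round((tcp-p)/.1,2),"turn",round(t/(np.pi/2),3))
grab('scene','s6',(190,60,370,240),3)
E
```

```text
clock: 9.7
tool_pos: [0.4305, 0.0805, 0.1957]
orientation: [-0.001, 0.715, 0.699, -0.002]
ft_force: [0.9, 0.9, 0.5]
grip_width: 0.0237
clock: 10.58
tool_pos: [0.4304, 0.0803, 0.0993]
orientation: [-0.0, 0.716, 0.699, -0.0]
ft_force: [-8.0, 1.8, 9.0]
grip_width: 0.0097
[0.43038438 0.08034493 0.09926311] 0.007736892652195779
0 [-0.02 -0.    0.  ] turn 0.0
0.2 [-0.02  0.02  0.18] turn 0.038
0.4 [-0.02  0.08  0.35] turn 0.076
0.6 [-0.01  0.17  0.51] turn 0.115
0.8 [-0.01  0.29  0.65] turn 0.153
1.0 [-0.01  0.43  0.76] turn 0.191
1.2 [-0.    0.6   0.84] turn 0.229
1.4 [0.   0.77 0.89] turn 0.267
1.57 [0.   0.93 0.91] turn 0.3
1.7 [0.01 1.05 0.9 ] turn 0.325
1.8 [0.01 1.14 0.89] turn 0.344
1.9 [0.01 1.23 0.86] turn 0.35
2.0 [0.01 1.31 0.83] turn 0.35
```

View pics/s6.png

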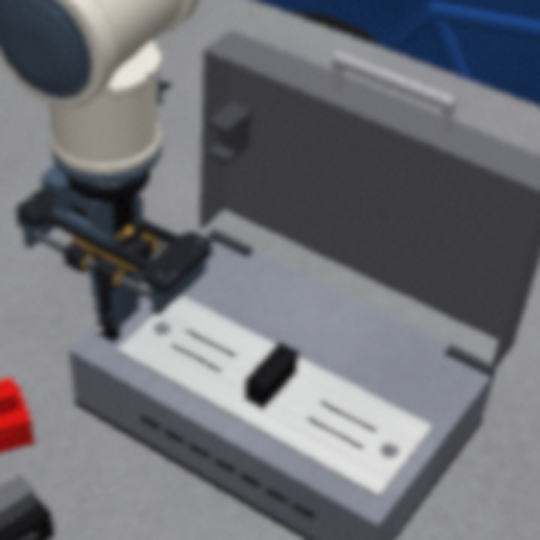

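```bash
python3 -m pendant '[[-0.01,0.01,0.1,0.02,0,0,0],[-0.01,0.02,0.18,0.04,0,0,0],[-0.01,0.08,0.35,0.08,0,0,0],[-0.01,0.17,0.51,0.115,0,0,0],[-0.01,0.29,0.65,0.15,0,0,0],[0,0.43,0.76,0.19,-0.01,0,0],[0,0.6,0.84,0.23,-0.01,0,0],[0,0.77,0.89,0.27,-0.01,0,0],[0,0.93,0.91,0.3,-0.01,0,0],[0,0.93,0.91,0.3,-0.01,0,0]]'
python3 - <<'E'
from h import *
grab('scene','s7',(190,40,370,220),3)
E
```

```text
clock: 11.88
tool_pos: [0.4314, 0.1732, 0.19]
orientation: [-0.161, 0.695, 0.68, 0.169]
ft_force: [0.5, -0.3, 0.2]
grip_width: 0.0002
```

View pics/s7.png

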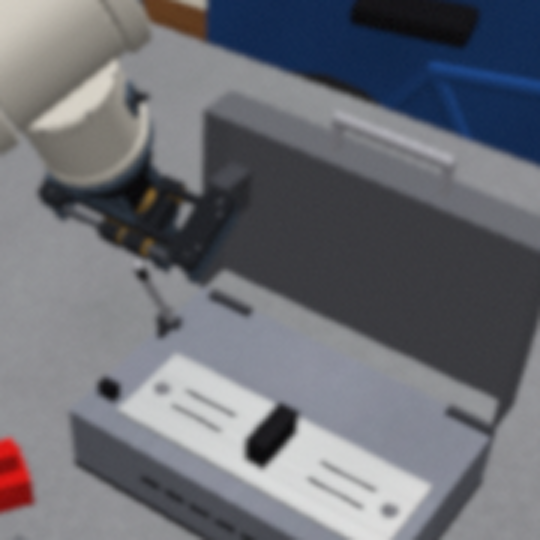

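The rod slipped out of the shallow grip but stayed raised: tip at about (140,270) in the crop, pivot at (165,325). I'll work out its angle.

```bash
python3 - <<'E'
from h import *
o,d=ray("scene",[(190+141/3,40+271/3)]);d=d[0]
n=np.array([np.cos(YAW),np.sin(YAW),0]); t=(n@(W(-.172,0,0)-o))/(n@d); P=o+t*d; q=P-ORG
y=-np.sin(YAW)*q[0]+np.cos(YAW)*q[1]; print(P,y,q[2],np.arctan2(q[2]-.107,-(y-.07)), np.hypot(q[2]-.107,y-.07))
row(W(-.172,-.03,.2),YAW)
E
```

```text
[0.42971101 0.12693262 0.20210377] 0.027044283325545426 0.20210376514795048 1.1465527570147855 0.10435477823431247
row [-0.031, -1.03, 0.102] [-0.299, 0.011, -0.001] clock 11.93 w 0.0002 F [ 0.3 -0.8  0.9]
```

```bash
python3 -m pendant '[[0,0,0.5,0,0,0,0],[0,0,1,0,0,0,0],[-0.03,-0.3,1,-0.3,0.01,0,0],[-0.03,-1,1,-0.3,0.01,0,0],[-0.03,-1,1,-0.3,0.01,0,0],[-0.03,-1,1,-0.3,0.01,0,0]]'
python3 -m pendant '[[0,0,-0.6,0,0,0,0],[0,0,-1,0,0,0,0],[0,0,-1,0,0,0,0]]'
python3 -c "
from h import *
row(W(-.172,-.03,.165),YAW);row(W(-.172,.0755,.165),YAW)"
```

```text
clock: 12.68
tool_pos: [0.4282, 0.0736, 0.2897]
orientation: [0.001, 0.715, 0.699, 0.0]
ft_force: [0.5, 0.5, -0.1]
grip_width: 0.0003
clock: 13.05
tool_pos: [0.4263, 0.073, 0.1874]
orientation: [-0.002, 0.716, 0.698, -0.001]
ft_force: [0.4, 0.2, 0.3]
grip_width: 0.0005
row [0.02, -0.031, -0.224] [-0.001, -0.003, 0.0] clock 13.05 w 0.0005 F [0.4 0.2 0.3]
row [0.046, 1.024, -0.224] [-0.001, -0.003, 0.0] clock 13.05 w 0.0005 F [0.4 0.2 0.3]
```

```bash
python3 -m pendant '[[0.02,0,-0.22,0,0,0,0],[0.02,0.15,-0.22,0,0,0,0],[0.02,0.3,-0.22,0,0,0,0],[0.03,0.45,-0.22,0,0,0,0],[0.03,0.6,-0.22,0,0,0,0],[0.03,0.7,-0.22,0,0,0,0],[0.04,0.8,-0.22,0,0,0,0],[0.04,0.9,-0.22,0,0,0,0],[0.04,0.97,-0.22,0,0,0,0]]'
python3 -c "
from h import *
grab('scene','s8',(190,40,370,220),3)"
```

```text
clock: 14.18
tool_pos: [0.432, 0.1706, 0.1668]
orientation: [-0.0, 0.716, 0.699, -0.0]
ft_force: [-0.2, -0.2, -0.3]
grip_width: 0.0009
```

View pics/s8.png

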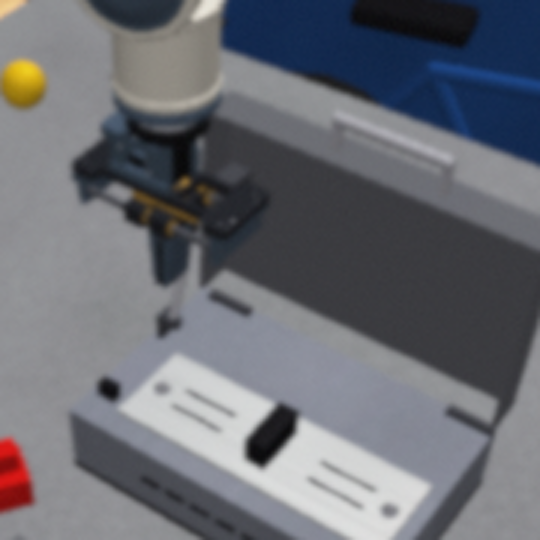

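Working: the rod now leans toward the hinge. I'll push gently until it reaches the stop.

```bash
python3 -m pendant '[[0,0.05,0,0,0,0,0],[0,0.1,0,0,0,0,0],[0,0.1,0,0,0,0,0]]'
python3 -m pendant '[[0,0.03,0,0,0,0,0],[0,0.05,0,0,0,0,0],[0,0.05,0,0,0,0,0]]'

```

```text
clock: 14.6
tool_pos: [0.432, 0.1788, 0.1667]
orientation: [0.001, 0.715, 0.699, -0.001]
ft_force: [1.7, -15.9, 0.9]
grip_width: 0.0004
clock: 14.98
tool_pos: [0.4319, 0.1806, 0.1665]
orientation: [0.003, 0.715, 0.699, -0.003]
ft_force: [6.2, -47.9, 1.0]
grip_width: 0.0002
```

At the stop, so I'm backing off.

```bash
python3 -m pendant '[[0,-0.1,0,0,0,0,0],[0,-0.5,0,0,0,0,0.1],[0,-0.9,0.3,0,0,0,0.26],[0,-1,0.8,0,0,0,0.26],[0,-1,1,0,0,0,0.26]]'
python3 -c "
from h import *
grab('scene','s9',(190,40,370,220),3);grab('top','t9',(100,80,300,270),3)"
```

```text
clock: 15.6
tool_pos: [0.4329, 0.0844, 0.2694]
orientation: [0.001, 0.716, 0.698, 0.001]
ft_force: [-0.8, 0.2, -1.0]
grip_width: 0.0238
```

View pics/s9.png

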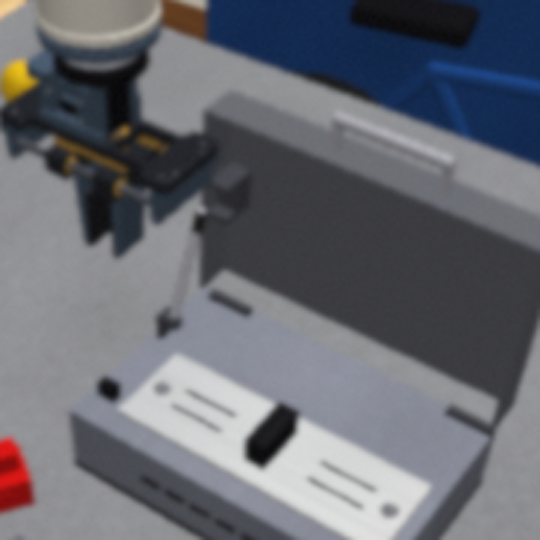

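View pics/t9.png

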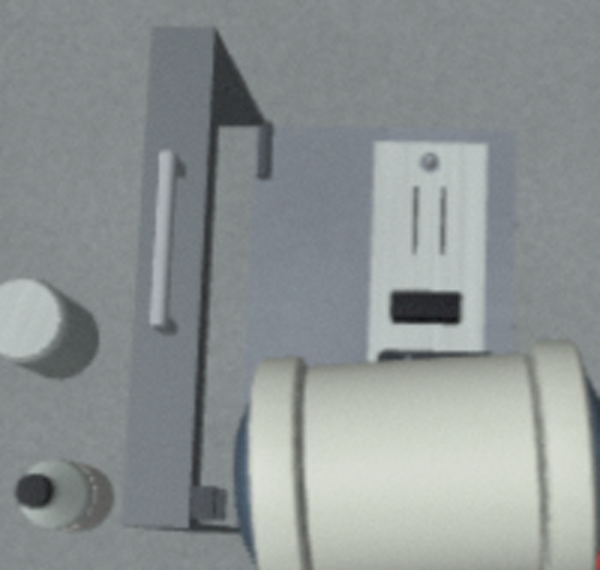

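```bash
python3 - <<'E'
from h import *
of=lambda u,v,x,y:((u+.5)/3-.5+x,(v+.5)/3-.5+y)
a=of(162.5,239,100,80); b=of(394,143,190,40)
P,e=tri("top",[a],"scene",[b]); print(P,e)
q=P-ORG; y=-np.sin(YAW)*q[0]+np.cos(YAW)*q[1]; print(y, np.arctan2(q[2]-.09,.145-y)-.079)
b=W(0,.172,.341); print(b); row([b[0],b[1],.36],np.pi/2+YAW)
for th in (1.6,1.5,1.4,1.35,1.3,1.26,1.22):
    a=th+.079; print(th,W(0,.145-.253*np.cos(a),.09+.253*np.sin(a)))
E
```

```text
[0.60741599 0.26929943 0.33810385] 0.0008858959876940805
0.17370428702902263 1.6069788794135398
[0.60519638 0.2676488  0.341     ]
row [1.72, 1.826, 0.91] [-0.002, 0.002, 1.0] clock 15.7 w 0.0234 F [ 0.7 -0.2  0.2]
1.6 [0.60520424 0.26797085 0.34152038]
1.5 [0.60458829 0.24273173 0.34299149]
1.4 [0.60397182 0.21747187 0.34193479]
1.35 [0.60366533 0.20491311 0.34046082]
1.3 [0.60336101 0.19244368 0.33836084]
1.26 [0.60311964 0.18255342 0.33623359]
1.22 [0.60288054 0.17275611 0.33371242]
```

```bash
python3 -m pendant '[[0,0,0.6,0,0,0,0.26],[0.2,0.1,1,0,0,0.24,0.26],[0.86,0.83,1,0,0,1,0.26],[0.86,0.83,1,0,0,1,0.26],[0.86,0.83,1,0,0,1,0.26],[0.86,0.83,1,0,0,1,0.26],[0.86,0.83,1,0,0,1,0.26],[0.86,0.83,1,0,0,1,0.26],[0.86,0.83,1,0,0,1,0.26],[0.86,0.83,1,0,0,1,0.26],[0.86,0.83,1,0,0,1,0.26]]'
python3 -m pendant '[[0.4,0.5,0.3,0,0,0,0.26],[0.86,1,0.3,0,0,0,0.26],[0.86,1,0.3,0,0,0,0.26]]'
python3 -c "
from h import *
row([.6052,.268,.33],np.pi/2+YAW)"
```

```text
clock: 17.08
tool_pos: [0.5178, 0.1683, 0.3658]
orientation: [-0.001, 0.012, 1.0, -0.0]
ft_force: [0.7, 0.2, -0.6]
grip_width: 0.0237
clock: 17.45
tool_pos: [0.6054, 0.2706, 0.3949]
orientation: [-0.001, 0.012, 1.0, -0.0]
ft_force: [-1.5, -0.1, -0.8]
grip_width: 0.0237
row [-0.002, -0.026, -0.649] [0.0, -0.001, 0.0] clock 17.45 w 0.0237 F [-1.5 -0.1 -0.8]
```

```bash
python3 -m pendant '[[0,-0.03,-0.35,0,0,0,0.26],[0,-0.03,-0.67,0,0,0,0.26],[0,-0.03,-0.67,0,0,0,0.26],[0,-0.03,-0.67,0,0,0,0],[0,-0.03,-0.67,0,0,0,0],[0,-0.03,-0.67,0,0,0,0],[0,-0.03,-0.67,0,0,0,0]]' 25
python3 -c "
from h import *
s,p,r=st();print(p)
p0=W(0,.145-.253*np.cos(1.679),.09+.253*np.sin(1.679))
for th in (1.55,1.5,1.45,1.4,1.35,1.3,1.27,1.25,1.22):
    a=th+.079; print(th,((W(0,.145-.253*np.cos(a),.09+.253*np.sin(a))-p0)*10).round(2))
"
```

```text
clock: 18.32
tool_pos: [0.6045, 0.2654, 0.3315]
orientation: [0.001, 0.012, 1.0, 0.001]
ft_force: [-1.2, 2.1, 7.4]
grip_width: 0.0115
[0.60446143 0.26544689 0.3314792 ]
1.55 [-0.   -0.13  0.01]
1.5 [-0.01 -0.25  0.01]
1.45 [-0.01 -0.38  0.01]
1.4 [-0.01 -0.5   0.  ]
1.35 [-0.02 -0.63 -0.01]
1.3 [-0.02 -0.76 -0.03]
1.27 [-0.02 -0.83 -0.05]
1.25 [-0.02 -0.88 -0.06]
1.22 [-0.02 -0.95 -0.08]
```

```bash
python3 -m pendant '[[0,-0.13,0.01,0,0,0,0],[0,-0.25,0.01,0,0,0,0],[0,-0.38,0.01,0,0,0,0],[-0.01,-0.5,0.01,0,0,0,0],[-0.01,-0.57,0,0,0,0,0],[-0.01,-0.63,-0.01,0,0,0,0],[-0.01,-0.7,-0.02,0,0,0,0],[-0.01,-0.76,-0.03,0,0,0,0],[-0.01,-0.76,-0.03,0,0,0,0]]'
python3 -c "
from h import *
grab('scene','s10',(190,40,370,220),3)"
python3 -m pendant '[[0,-0.03,-0.01,0,0,0,0],[0,-0.05,-0.01,0,0,0,0],[0,-0.05,-0.01,0,0,0,0]]'
```

```text
clock: 19.45
tool_pos: [0.6026, 0.1886, 0.3266]
orientation: [-0.001, 0.012, 1.0, -0.0]
ft_force: [-5.1, 0.3, 1.6]
grip_width: 0.0116
clock: 19.88
tool_pos: [0.6025, 0.184, 0.3256]
orientation: [-0.001, 0.012, 1.0, -0.0]
ft_force: [-5.3, 0.9, 0.4]
grip_width: 0.0112
```

View pics/s10.png

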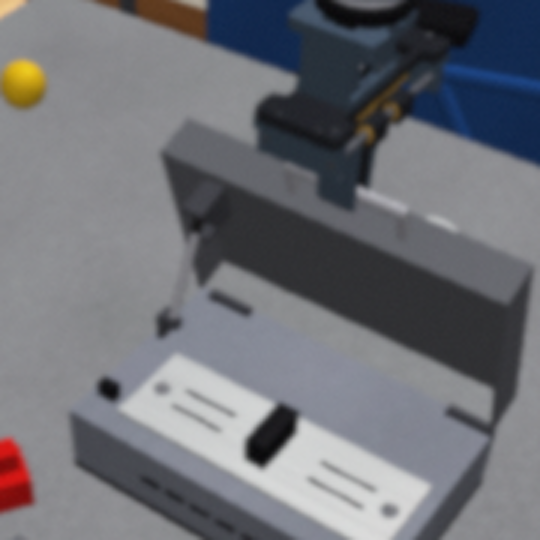

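The rod tip meets the socket block. I'll continue in small steps until contact.

```bash
python3 -m pendant '[[0,-0.03,-0.01,0,0,0,0],[0,-0.05,-0.02,0,0,0,0],[0,-0.05,-0.02,0,0,0,0]]'
python3 -m pendant '[[0,-0.03,-0.01,0,0,0,0],[0,-0.04,-0.01,0,0,0,0],[0,-0.04,-0.01,0,0,0,0]]'
python3 -c "
from h import *
grab('scene','s11',(220,60,320,160),6)"
```

```text
clock: 20.25
tool_pos: [0.6025, 0.1796, 0.3244]
orientation: [-0.0, 0.012, 1.0, 0.001]
ft_force: [-8.3, 4.4, 7.7]
grip_width: 0.0115
clock: 20.62
tool_pos: [0.6025, 0.1768, 0.3236]
orientation: [-0.0, 0.011, 1.0, 0.001]
ft_force: [-8.6, 12.5, 9.7]
grip_width: 0.0112
```

View pics/s11.png

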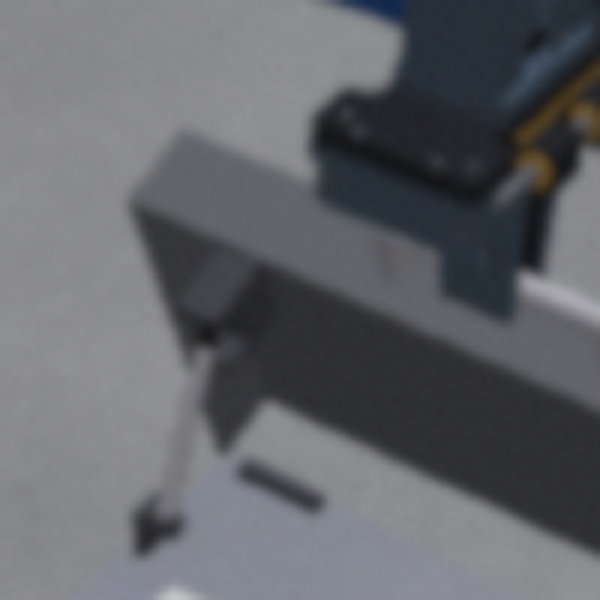

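Contact force has built up at about 1.25 rad, so the hood is seated. Releasing.

```bash
python3 -m pendant '[[0,0,0,0,0,0,0.15],[0,0.02,0,0,0,0,0.26],[0,0.02,0,0,0,0,0.26],[0,0.02,0.4,0,0,0,0.26],[0,0.02,0.8,0,0,0,0.26],[0,0.02,0.8,0,0,0,0.26]]'
python3 -c "
from h import *
grab('scene','s12',(220,60,320,160),6);grab('top','t12',(100,80,300,270),3)
"
```

```text
clock: 21.42
tool_pos: [0.6043, 0.177, 0.406]
orientation: [0.003, 0.012, 1.0, 0.0]
ft_force: [-0.0, -1.2, -1.1]
grip_width: 0.0237
```

View pics/s12.png

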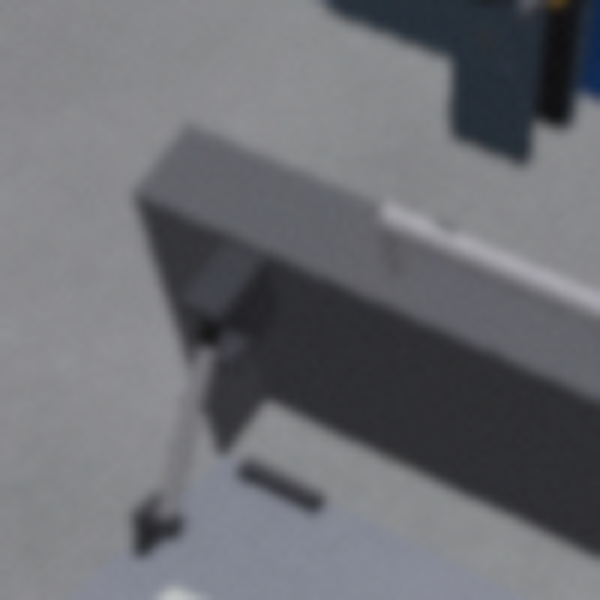

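View pics/t12.png

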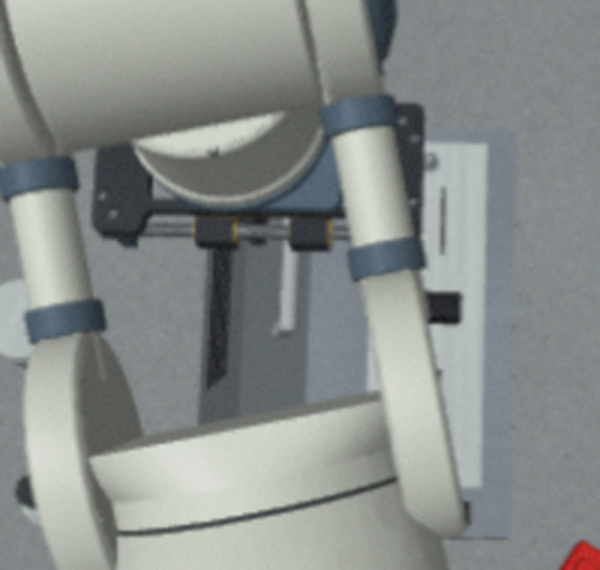

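```bash
python3 - <<'E'
from h import *
o,d=ray("scene",[(190+137/3,60+165/3),(190+150/3,60+240/3),(190+245/3,60+18/3)])
for x in (.55,.6,.62):
    t=(x-o[0])/d[:,0]; print(x,(o+t[:,None]*d).round(3).tolist())
row([.601,.02,.30],YAW)
E
```

```text
0.55 [[0.55, -0.028, 0.413], [0.55, -0.016, 0.332], [0.55, 0.111, 0.461]]
0.6 [[0.6, -0.091, 0.476], [0.6, -0.081, 0.405], [0.6, 0.032, 0.519]]
0.62 [[0.62, -0.116, 0.502], [0.62, -0.106, 0.434], [0.62, -0.0, 0.542]]
row [-0.021, -1.569, -1.026] [0.0, -0.0, -1.0] clock 21.52 w 0.0237 F [ 0.1  0.1 -1.1]
```

```bash
python3 -m pendant '[[0,-0.5,0,0,0,0,0.65],[0,-1,0,0,0,0,0.65],[0,-1,0,0,0,-1,0.65],[0,-1,0,0,0,-1,0.65],[0,-1,0,0,0,-1,0.65],[0,-1,0,0,0,-1,0.65],[0,-1,0,0,0,-1,0.65],[0,-1,0,0,0,-1,0.65],[0,-1,0,0,0,-1,0.65],[0,-1,0,0,0,-1,0.65],[0,-1,0,0,0,-1,0.65]]'
python3 -m pendant '[[-0.02,-0.1,-0.5,0,0,0,0.65],[-0.02,-0.1,-1,0,0,0,0.65],[-0.02,-0.1,-1,0,0,0,0.65]]'
python3 -c "
from h import *
grab('scene','s13',(190,40,370,220),3);grab('wrist','w13')
row(W(0,0,.20),YAW);row(W(0,0,.097),YAW)"
```

```text
clock: 22.9
tool_pos: [0.6026, 0.0769, 0.4014]
orientation: [-0.001, 0.717, 0.697, -0.001]
ft_force: [-0.5, 0.2, -0.4]
grip_width: 0.0589
clock: 23.28
tool_pos: [0.5986, 0.0669, 0.2989]
orientation: [-0.003, 0.716, 0.698, -0.003]
ft_force: [0.4, 0.3, 1.7]
grip_width: 0.0594
row [-0.003, 0.286, -1.038] [0.0, -0.0, -0.0] clock 23.38 w 0.0595 F [ 0.8 -0.2  0.9]
row [-0.003, 0.286, -2.068] [0.0, -0.0, -0.0] clock 23.38 w 0.0595 F [ 0.8 -0.2  0.9]
```

View pics/s13.png

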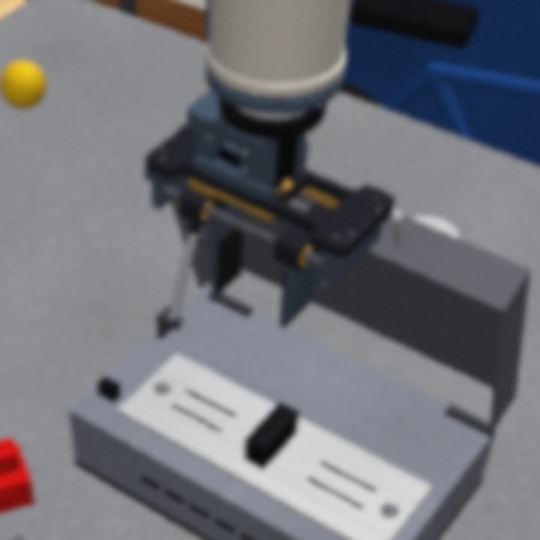

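View pics/w13.png

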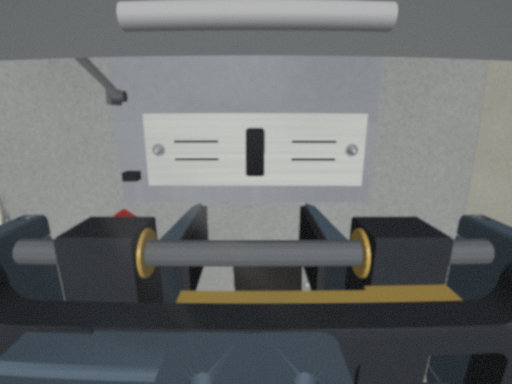

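```bash
python3 - <<'E'
from h import *
print(plane("wrist",[(158,150),(352,150)],.099), W(-.132,0,0),W(.132,0,0))
print(plane("wrist",[(248.5,128.5),(263.5,128.5),(247,176),(264,176)],.122),W(0,0,0))
E
python3 -m pendant '[[0,0.29,-0.5,0,0,0,0.65],[0,0.29,-1,0,0,0,0.65],[0,0.29,-1,0,0,0,0.65]]'
python3 -c "
from h import *
row(W(0,0,.094),YAW)"
```

```text
[[0.47456718 0.09999494 0.099     ]
 [0.7350928  0.09396306 0.099     ]] [0.46903929 0.09892048 0.        ] [0.73296071 0.09247952 0.        ]
[[0.59724251 0.12575682 0.122     ]
 [0.61572825 0.12533085 0.122     ]
 [0.59370357 0.06614829 0.122     ]
 [0.61550752 0.06564242 0.122     ]] [0.601  0.0957 0.    ]
clock: 23.75
tool_pos: [0.6003, 0.0963, 0.2021]
orientation: [-0.001, 0.715, 0.699, -0.001]
ft_force: [-0.4, -0.2, 0.1]
grip_width: 0.0595
row [0.007, -0.006, -1.081] [0.0, -0.002, -0.0] clock 23.75 w 0.0595 F [-0.4 -0.2  0.1]
```

```bash
python3 -m pendant '[[0.01,0,-0.5,0,0,0,0.65],[0.01,0,-0.8,0,0,0,0.65],[0.01,0,-0.98,0,0,0,0.65],[0.01,0,-0.98,0,0,0,0.65]]'
python3 -c "
from h import *
grab('wrist','w14'); row(W(0,0,.094),YAW)"
python3 -m pendant '[[0,0,-0.09,0,0,0,0.65],[0,0,-0.09,0,0,0,0],[0,0,-0.09,0,0,0,0],[0,0,-0.09,0,0,0,0],[0,0,-0.09,0,0,0,0],[0,0,-0.09,0,0,0,0],[0,0,-0.09,0,0,0,0]]' 45
```

```text
clock: 24.25
tool_pos: [0.6036, 0.096, 0.1069]
orientation: [0.001, 0.716, 0.698, 0.001]
ft_force: [0.8, -0.7, -0.3]
grip_width: 0.0592
row [-0.029, -0.003, -0.135] [-0.0, 0.002, 0.0] clock 24.3 w 0.0592 F [-1.  -0.2  0.8]
clock: 25.18
tool_pos: [0.6021, 0.0961, 0.0961]
orientation: [0.0, 0.716, 0.698, 0.0]
ft_force: [-0.6, -0.3, 3.0]
grip_width: 0.024
```

View pics/w14.png

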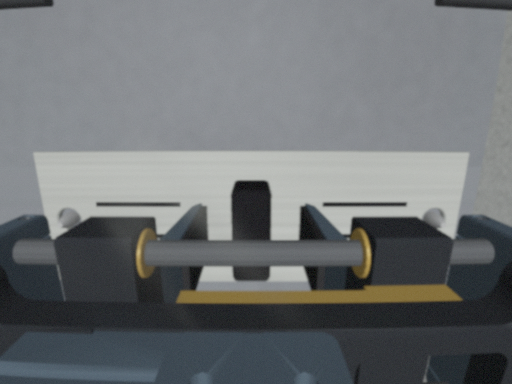

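```bash
python3 -m pendant '[[0,0,0.1,0,0,0,0],[0,0,0.2,0,0,0,0],[0,0,0.35,0,0,0,0],[0,0,0.5,0,0,0,0],[0,0,0.5,0,0,0,0]]'
python3 -c "
from h import *
grab('scene','s15',(190,40,370,220),3)"
```

```text
clock: 25.8
tool_pos: [0.6029, 0.0962, 0.1476]
orientation: [0.001, 0.716, 0.699, 0.001]
ft_force: [-0.2, -0.1, -2.1]
grip_width: 0.0235
```

View pics/s15.png

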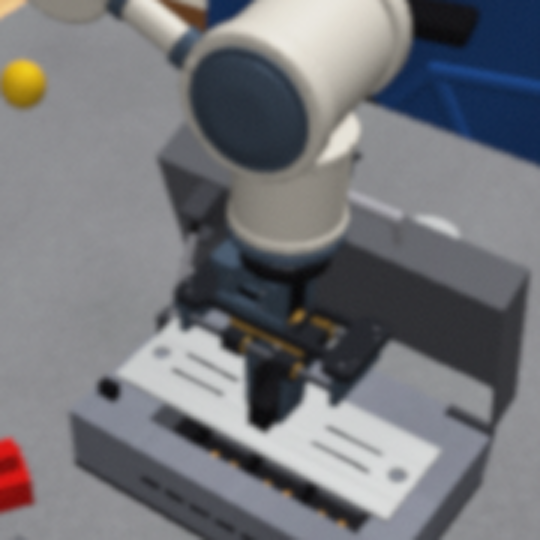

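Cover lifted level, bays visible. Moving it toward the mat.

```bash
python3 -m pendant '[[0,-0.2,0,0,0,0,0],[0,-0.5,0,0,0,0,0],[0.02,-0.8,0,0,0,0,0],[0.02,-1,0,0,0,0,0],[0.02,-1,0,0,0,0,0]]'
python3 -m pendant '[[0.05,-0.2,0,0,0,-0.1,0],[0.1,-0.5,0,0,0,-0.2,0],[0.15,-0.8,0,0,0,-0.3,0],[0.15,-0.95,0,0,0,-0.4,0],[0.15,-0.95,0,0,0,-0.5,0],[0.15,-0.95,0,0,0,-0.6,0],[0.15,-0.95,0,0,0,-0.7,0],[0.15,-0.95,0,0,0,-0.8,0],[0.15,-0.95,0,0,0,-0.9,0],[0.15,-0.95,0,0,0,-0.98,0],[0.15,-0.95,0,0,0,-0.98,0]]'
python3 -c "
from h import *
grab('scene','s16',(130,100,400,340),2.2)
row([.622,-.27,.06],-1.556)"
```

```text
clock: 26.48
tool_pos: [0.6038, -0.0055, 0.1456]
orientation: [-0.0, 0.716, 0.698, -0.0]
ft_force: [0.1, 0.5, -2.2]
grip_width: 0.0239
clock: 27.85
tool_pos: [0.6189, -0.0982, 0.1457]
orientation: [-0.0, 1.0, 0.004, -0.0]
ft_force: [0.4, -0.6, -2.8]
grip_width: 0.0236
row [0.03, -1.717, -0.858] [-0.0, -0.0, 0.003] clock 27.9 w 0.0238 F [-0.1  1.1 -2. ]
```

View pics/s16.png

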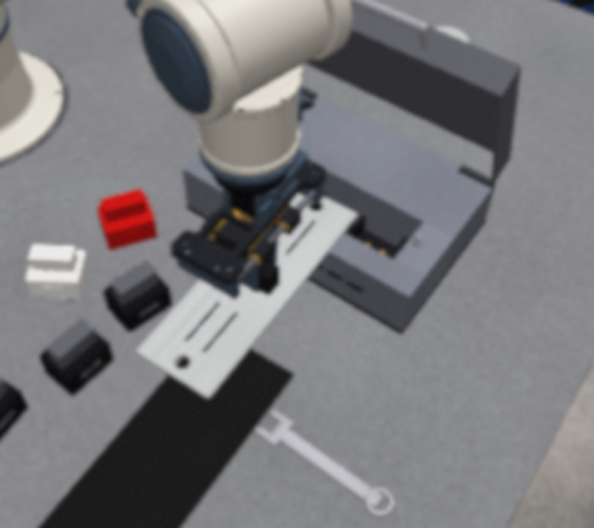

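```bash
python3 -m pendant '[[0.01,-0.25,0,0,0,0,0],[0.01,-0.6,0,0,0,0,0],[0.01,-0.9,0,0,0,0,0],[0.01,-0.9,0,0,0,0,0]]'
python3 -m pendant '[[0.02,-0.25,-0.1,0,0,0,0],[0.02,-0.6,-0.3,0,0,0,0],[0.02,-0.82,-0.6,0,0,0,0],[0.02,-0.82,-0.85,0,0,0,0],[0.02,-0.82,-1,0,0,0,0],[0.02,-0.82,-1,0,0,0,0]]'
python3 -c "
from h import *
row([.622,-.27,.016],-1.556)"
```

```text
clock: 28.4
tool_pos: [0.62, -0.1906, 0.1458]
orientation: [0.0, 1.0, 0.004, 0.0]
ft_force: [0.8, 0.6, -2.5]
grip_width: 0.0237
clock: 29.15
tool_pos: [0.6216, -0.2703, 0.0449]
orientation: [-0.0, 1.0, 0.004, -0.001]
ft_force: [0.3, -0.8, -1.5]
grip_width: 0.024
row [0.004, 0.003, -0.289] [-0.001, -0.001, 0.004] clock 29.15 w 0.024 F [ 0.3 -0.8 -1.5]
```

```bash
python3 -m pendant '[[0,0,-0.1,0,0,0,0],[0,0,-0.2,0,0,0,0],[0,0,-0.27,0,0,0,0],[0,0,-0.29,0,0,0,0],[0,0,-0.29,0,0,0,0]]'
python3 -m pendant '[[0,0,-0.02,0,0,0,0],[0,0,-0.02,0,0,0,0]]'
```

```text
clock: 29.78
tool_pos: [0.6221, -0.2709, 0.0169]
orientation: [-0.0, 1.0, 0.004, -0.0]
ft_force: [-0.1, 0.0, -2.3]
grip_width: 0.0236
clock: 30.02
tool_pos: [0.6221, -0.2709, 0.015]
orientation: [0.0, 1.0, 0.004, 0.0]
ft_force: [-0.3, 0.6, -2.7]
grip_width: 0.024
```

```bash
python3 -m pendant '[[0,0,-0.02,0,0,0,0],[0,0,-0.03,0,0,0,0],[0,0,-0.03,0,0,0,0]]'
python3 -m pendant '[[0,0,0,0,0,0,0.5],[0,0,0,0,0,0,0.65],[0,0,0,0,0,0,0.65],[0,0,0.3,0,0,0,0.65],[0,0,1,0,0,0,0.65],[0,0,1,0,0,0,0.65]]'
python3 -m pendant '[[-0.5,0,0.5,0,0,0,0.65],[-1,0.3,1,0,0,0,0.65],[-1,0.3,1,0,0,0,0.65]]'
python3 -m pendant '[[-0.5,0,0.5,0,0,0,0.65],[-1,0.3,1,0,0,0,0.65],[-1,0.3,1,0,0,0,0.65]]'
python3 -c "
from h import *
grab('top','t17');grab('scene','s17');print(st()[1])"
```

```text
clock: 30.4
tool_pos: [0.6223, -0.271, 0.014]
orientation: [0.0, 1.0, 0.004, 0.001]
ft_force: [-8.5, 4.5, 27.9]
grip_width: 0.024
clock: 31.15
tool_pos: [0.6243, -0.2721, 0.1163]
orientation: [0.002, 1.0, 0.004, 0.003]
ft_force: [-0.2, 0.3, -0.1]
grip_width: 0.0594
clock: 31.52
tool_pos: [0.5207, -0.2402, 0.2136]
orientation: [0.0, 1.0, 0.003, 0.001]
ft_force: [1.2, -0.2, -1.1]
grip_width: 0.0594
clock: 31.9
tool_pos: [0.4211, -0.2105, 0.3134]
orientation: [0.001, 1.0, 0.003, 0.001]
ft_force: [0.2, -0.1, 0.3]
grip_width: 0.0592
[ 0.42193297 -0.21076698  0.31281649]
```

View pics/t17.png

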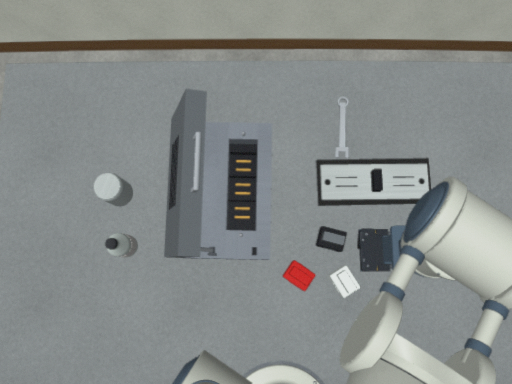

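View pics/s17.png

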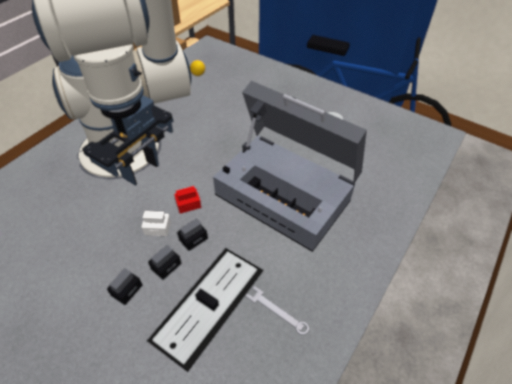

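The cover lies centred on the mat and the hood is still propped. Now I'll measure the packs (necks at z=68 mm) and the well.

```bash
python3 - <<'E'
from h import *
of=lambda u,v:((u+.5)/4-.5+270,(v+.5)/4-.5+150)
N={'A':[(217,326),(302,345),(297,381),(208,361)],'B':[(385,335),(470,340),(468,377),(383,371)],'C':[(557,392),(642,390),(642,428),(557,431)]}
for k,v in N.items():
    p=plane("top",[of(*a) for a in v],.068); e1=(p[0]+p[3]-p[1]-p[2])/2; print(k,p.mean(0).round(4),"len",np.linalg.norm(e1).round(4),"wid",np.linalg.norm((p[0]+p[1]-p[2]-p[3])/2).round(4),"yaw of pack y",np.arctan2(e1[1],e1[0])-np.pi/2)
    print(proj("scene",[[*p.mean(0)[:2],.068]]))
im=cv2.imread('pics/t17.png'); cv2.imwrite('pics/t17c.png',cv2.resize(im[110:260,200:290],None,fx=4,fy=4,interpolation=2))
im=cv2.imread('pics/s17.png'); cv2.imwrite('pics/s17c.png',cv2.resize(im[175:310,100:240],None,fx=4,fy=4,interpolation=2))
print(proj("top",[W(-.12,-.038,.085),W(.12,-.038,.085),W(.12,.038,.085),W(-.12,.038,.085)]).round(1).tolist())
E
```

```text
A [ 0.4616 -0.1403  0.068 ] len 0.0574 wid 0.0234 yaw of pack y -0.2265222240298983
[[190.28676859 224.8007898 ]]
B [ 0.4593 -0.2511  0.068 ] len 0.0554 wid 0.0236 yaw of pack y -0.07148051090274521
[[161.74849424 252.75569932]]
C [ 0.4232 -0.3625  0.068 ] len 0.056 wid 0.0247 yaw of pack y 0.01849899783713327
[[120.34203628 277.08446684]]
[[255.7, 230.7], [257.4, 139.1], [228.5, 138.6], [225.7, 230.1]]
```

View pics/t17c.png

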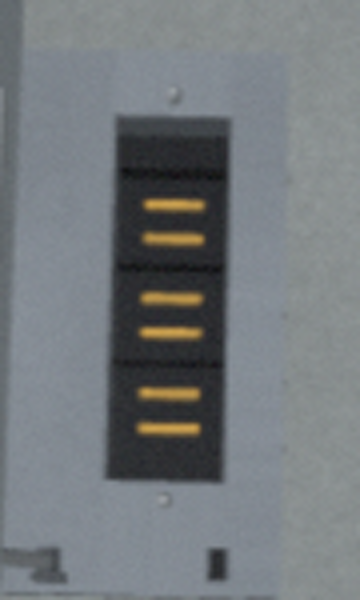

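View pics/s17c.png

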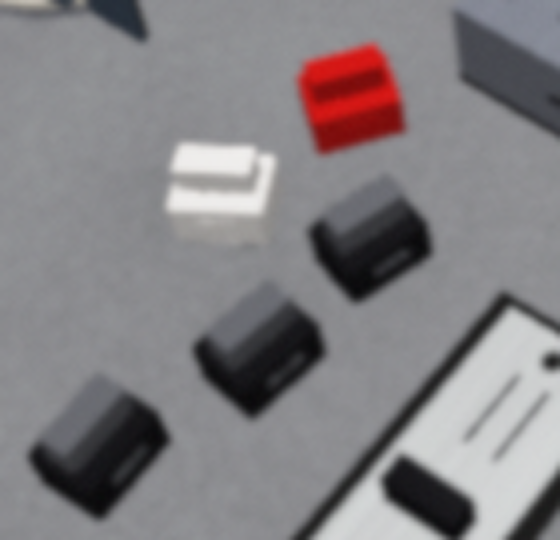

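```bash
python3 -c "
from h import *
row([.4616,-.1403,.15],-.2265)"
```

```text
row [0.397, 0.705, -1.628] [-0.0, 0.001, 0.851] clock 32.0 w 0.0595 F [ 0.2 -0.5 -0.8]
```

```bash
python3 -m pendant '[[0.4,0.7,-0.3,0,0,0.12,0.5],[0.4,0.7,-0.63,0,0,0.85,0.5],[0.4,0.7,-0.63,0,0,0.85,0.5],[0.4,0.7,-0.63,0,0,0.85,0.5],[0.4,0.7,-0.63,0,0,0.85,0.5],[0.4,0.7,-0.63,0,0,0.85,0.5],[0.4,0.7,-0.63,0,0,0.85,0.5],[0.4,0.7,-0.63,0,0,0.85,0.5],[0.4,0.7,-0.63,0,0,0.85,0.5],[0.4,0.7,-0.63,0,0,0.85,0.5]]'
python3 -m pendant '[[0,0,-0.6,0,0,0,0.5],[0,0,-1,0,0,0,0.5],[0,0,-1,0,0,0,0.5]]'
python3 -c "
from h import *
grab('scene','s18',(100,130,240,265),4);grab('wrist','w18')
row([.4616,-.1403,.046],-.2265)"
```

```text
clock: 33.25
tool_pos: [0.4622, -0.1409, 0.2485]
orientation: [-0.0, 0.784, 0.621, -0.0]
ft_force: [-0.1, -0.3, -0.4]
grip_width: 0.0457
clock: 33.62
tool_pos: [0.4606, -0.1402, 0.1471]
orientation: [-0.002, 0.784, 0.621, -0.001]
ft_force: [0.5, 0.9, 1.4]
grip_width: 0.046
row [-0.01, 0.008, -1.039] [0.0, 0.0, 0.002] clock 33.73 w 0.0459 F [1.3 0.6 0.8]
```

View pics/w18.png

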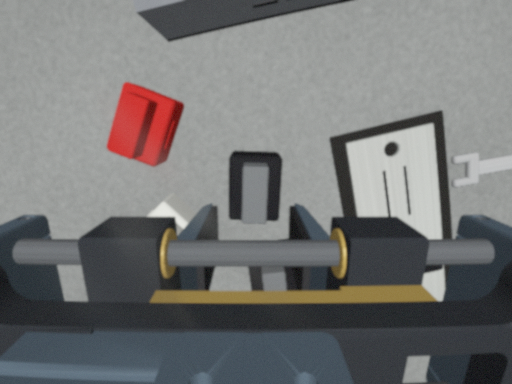

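View pics/s18.png

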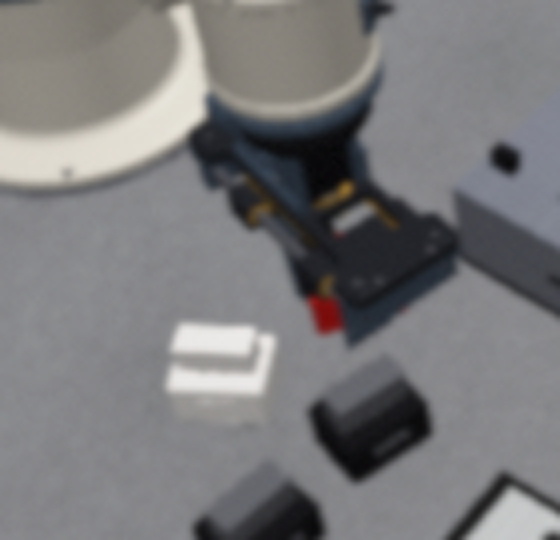

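Pack is centred between the fingers (255,187). Descend and pinch.

```bash
python3 -m pendant '[[-0.01,0.01,-0.5,0,0,0,0.5],[-0.01,0.01,-0.9,0,0,0,0.5],[-0.01,0.01,-1,0,0,0,0.5],[-0.01,0.01,-1,0,0,0,0.5],[-0.01,0.01,-1,0,0,0,0],[-0.01,0.01,-1,0,0,0,0],[-0.01,0.01,-1,0,0,0,0],[-0.01,0.01,-1,0,0,0,0]]' 40
python3 -m pendant '[[0,0,0.1,0,0,0,0],[0,0,0.4,0,0,0,0],[0,0,1,0,0,0,0],[0,0,1,0,0,0,0]]'
python3 -c "
from h import *
grab('wrist','w19')
b=W(.066,0,0)+np.array([.0007,0,0])
row([b[0],b[1],.15],YAW)"
```

```text
clock: 34.72
tool_pos: [0.4619, -0.1402, 0.0497]
orientation: [0.001, 0.783, 0.622, 0.001]
ft_force: [1.4, 0.4, 10.9]
grip_width: 0.0236
clock: 35.22
tool_pos: [0.4629, -0.1406, 0.1528]
orientation: [0.003, 0.783, 0.622, 0.002]
ft_force: [0.3, -0.7, -4.3]
grip_width: 0.0242
row [2.059, 2.343, -0.006] [0.001, 0.002, 0.13] clock 35.27 w 0.0239 F [ 0.1 -0.2 -4.3]
```

View pics/w19.png

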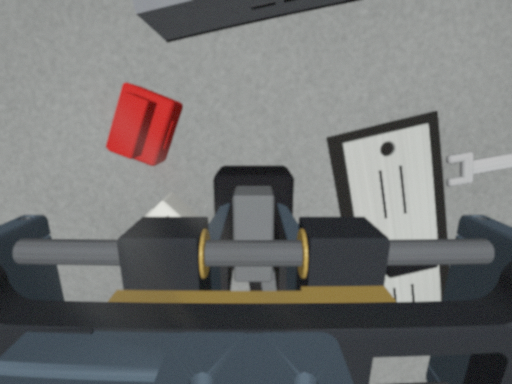

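```bash
python3 -m pendant '[[0.4,0.4,0.3,0,0,0.06,0],[0.8,0.8,0.3,0,0,0.13,0],[1,1,0.3,0,0,0.13,0],[1,1,0.3,0,0,0.13,0]]'
python3 -m pendant '[[0.4,0.4,0,0,0,0,0],[0.8,0.8,0,0,0,0,0],[1,1,0,0,0,0,0],[1,1,0,0,0,0,0]]'
python3 -c "
from h import *
b=W(.066,0,0)+np.array([.0007,0,0])
row([b[0],b[1],.15],YAW)"
```

```text
clock: 35.78
tool_pos: [0.5611, -0.0383, 0.1772]
orientation: [-0.001, 0.715, 0.699, -0.001]
ft_force: [-0.8, -0.0, -5.0]
grip_width: 0.0237
clock: 36.28
tool_pos: [0.6608, 0.0608, 0.177]
orientation: [-0.001, 0.715, 0.699, -0.001]
ft_force: [-0.0, -0.0, -5.9]
grip_width: 0.0237
row [0.068, 0.333, -0.27] [-0.0, -0.002, -0.001] clock 36.27 w 0.0237 F [-0.  -0.  -5.9]
```

```bash
python3 -m pendant '[[0.07,0.33,0,0,0,0,0],[0.07,0.33,-0.15,0,0,0,0],[0.07,0.33,-0.27,0,0,0,0],[0.07,0.33,-0.27,0,0,0,0],[0.07,0.33,-0.27,0,0,0,0]]'
python3 -c "
from h import *
b=W(.066,0,0)+np.array([.0007,0,0])
row([b[0],b[1],.15],YAW)
grab('wrist','w20');grab('scene','s20',(190,60,390,250),3)"
```

```text
clock: 36.9
tool_pos: [0.668, 0.0924, 0.1521]
orientation: [0.0, 0.716, 0.698, -0.0]
ft_force: [0.0, -0.2, -3.9]
grip_width: 0.0236
row [-0.003, 0.017, -0.021] [0.0, -0.0, 0.0] clock 36.9 w 0.0236 F [ 0.  -0.2 -3.9]
```

View pics/w20.png

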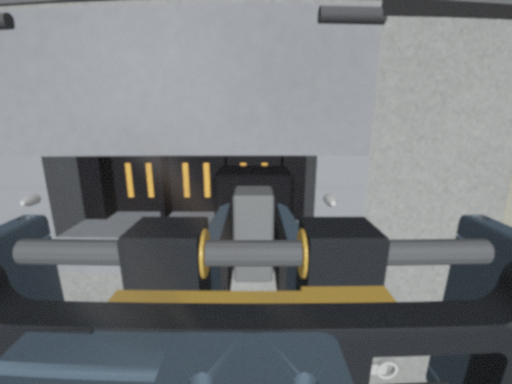

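View pics/s20.png

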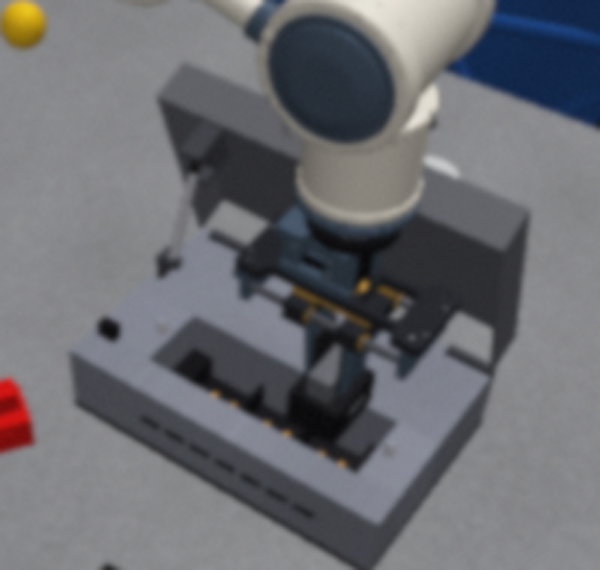

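```bash
python3 - <<'E'
from h import *
p=plane("wrist",[(43,157),(315,156)],.085); print(p, W(-.12,.038,0),W(.12,.038,0))
# pack rear top edge at body top
s,q,r=st(); zt=q[2]-.0497+.042
e=plane("wrist",[(216,168),(291,168)],zt); print(e, e.mean(0)[:2]-q[:2])
E
```

```text
[[0.48587872 0.13614403 0.085     ]
 [0.72230703 0.13067191 0.085     ]] [0.48196283 0.1366164  0.        ] [0.72189139 0.13076098 0.        ]
[[0.64548546 0.13231712 0.144708  ]
 [0.69387042 0.13116493 0.144708  ]] [0.00141902 0.03901989]
```

```bash
python3 - <<'E'
from h import *
im=cv2.imread('pics/w20.png'); cv2.imwrite('pics/w20c.png',cv2.resize(im[140:300,190:320],None,fx=4,fy=4,interpolation=2)[:600])
s,q,r=st()
for dz in (.0497,.045):
  z=q[2]-dz+.068
  e=plane("wrist",[(234,187),(272,187),(233,281),(274,281)],z); print((e-q).round(4).tolist())
E
```

```text
[[-0.0097, 0.033, 0.0183], [0.0116, 0.0324, 0.0183], [-0.0128, -0.0265, 0.0183], [0.0124, -0.0271, 0.0183]]
[[-0.0094, 0.0341, 0.023], [0.0113, 0.0336, 0.023], [-0.0123, -0.0236, 0.023], [0.0121, -0.0242, 0.023]]
```

View pics/w20c.png

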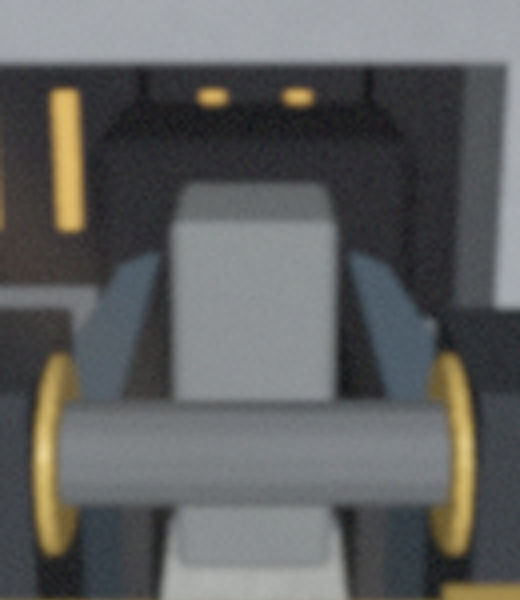

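```bash
python3 - <<'E'
from h import *
s,q,r=st()
for dz in (.0497,.046):
  z=q[2]-dz
  a=plane("wrist",[(233,195),(274,195),(234,281),(273,281)],z+.068); b=plane("wrist",[(217,175),(291,175)],z+.042);c=plane("wrist",[(217,166),(291,166)],z)
  print(dz,(a-q).round(4)[:,:2].tolist(),(b-q).round(4)[:,:2].tolist(),(c-q).round(4)[:,:2].tolist())
E
```

```text
0.0497 [[-0.0105, 0.0283], [0.0127, 0.0278], [-0.0122, -0.0265], [0.0118, -0.0271]] [[-0.0224, 0.035], [0.0257, 0.0338]] [[-0.0277, 0.0341], [0.0312, 0.0327]]
0.046 [[-0.0102, 0.0293], [0.0124, 0.0288], [-0.0118, -0.0242], [0.0116, -0.0248]] [[-0.0219, 0.0357], [0.0252, 0.0346]] [[-0.0272, 0.0347], [0.0307, 0.0334]]
```

The pack is centred on the TCP within 1 mm. Lowering it into the far bay.

```bash
python3 -m pendant '[[-0.01,0.015,-0.15,0,0,0,0],[-0.01,0.015,-0.3,0,0,0,0],[-0.01,0.015,-0.45,0,0,0,0],[-0.01,0.015,-0.6,0,0,0,0],[-0.01,0.015,-0.6,0,0,0,0]]'
python3 -m pendant '[[0,0,-0.1,0,0,0,0],[0,0,-0.2,0,0,0,0],[0,0,-0.26,0,0,0,0],[0,0,-0.3,0,0,0,0],[0,0,-0.3,0,0,0,0]]'
```

```text
clock: 37.62
tool_pos: [0.6661, 0.0946, 0.0902]
orientation: [-0.001, 0.716, 0.699, -0.001]
ft_force: [0.3, -0.6, -3.8]
grip_width: 0.0238
clock: 38.25
tool_pos: [0.6669, 0.0946, 0.0617]
orientation: [-0.0, 0.716, 0.698, -0.0]
ft_force: [-0.4, -0.2, -3.0]
grip_width: 0.0234
```

```bash
python3 -m pendant '[[0,0,-0.02,0,0,0,0],[0,0,-0.04,0,0,0,0],[0,0,-0.04,0,0,0,0]]'
python3 -c "
from h import *
grab('scene','s21',(230,120,370,250),4)"
```

```text
clock: 38.62
tool_pos: [0.6671, 0.0946, 0.0579]
orientation: [-0.0, 0.716, 0.698, 0.0]
ft_force: [0.6, 1.0, -5.0]
grip_width: 0.0238
```

View pics/s21.png

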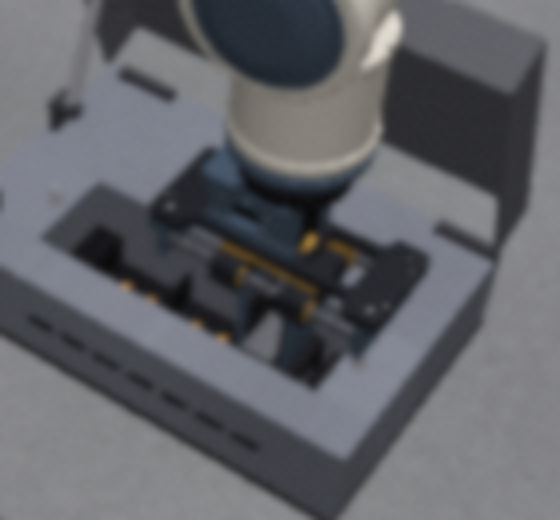

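```bash
python3 -m pendant '[[0,0,-0.02,0,0,0,0],[0,0,-0.03,0,0,0,0],[0,0,-0.03,0,0,0,0]]'
python3 -m pendant '[[0,0,0,0,0,0,0.3],[0,0,0,0,0,0,0.38],[0,0,0,0,0,0,0.38],[0,0,0.3,0,0,0,0.38],[0,0,0.8,0,0,0,0.38],[0,0,0.95,0,0,0,0.38],[0,0,0.95,0,0,0,0.38]]'
python3 -c "
from h import *
grab('wrist','w22');grab('scene','s22')"
```

```text
clock: 39.05
tool_pos: [0.6673, 0.0946, 0.0577]
orientation: [0.001, 0.716, 0.699, 0.001]
ft_force: [-12.3, -0.7, 34.4]
grip_width: 0.0239
clock: 39.92
tool_pos: [0.6675, 0.0946, 0.1505]
orientation: [0.001, 0.716, 0.699, 0.001]
ft_force: [0.2, -0.2, -0.1]
grip_width: 0.0345
```

View pics/w22.png

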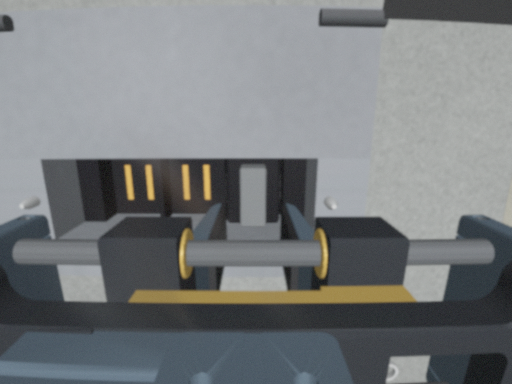

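View pics/s22.png

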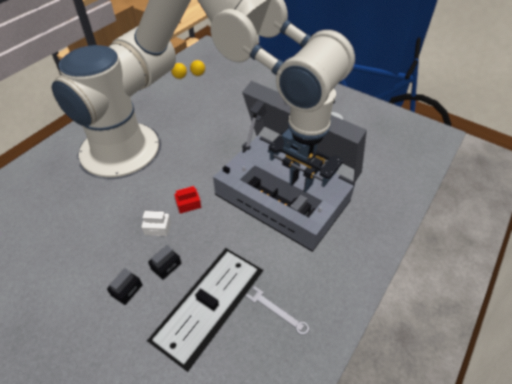

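Pack is home in the far bay. The other two are unmoved at (165,262) and (125,286). Next, pack B.

```bash
python3 -m pendant '[[0,-0.1,0.2,0,0,0,0.5],[-0.1,-0.5,0.4,0,0,0,0.5],[-0.5,-1,0.4,0,0,0,0.5]]'
python3 -m pendant '[[-0.3,-0.5,0,0,0,0,0.5],[-0.6,-1,0,0,0,0,0.5]]'
python3 -m pendant '[[-0.3,-0.5,0,0,0,0,0.5],[-0.6,-1,0,0,0,0,0.5]]'
python3 -m pendant '[[-0.3,-0.4,-0.2,0,0,-0.03,0.5],[-0.36,-0.46,-0.4,0,0,-0.03,0.5],[-0.36,-0.46,-0.4,0,0,-0.03,0.5],[-0.36,-0.46,-0.4,0,0,-0.03,0.5]]'
python3 -c "
from h import *
grab('wrist','w23')
row([.4593,-.2511,.047],-.0715)
s,q,r=st();print(q)"
```

```text
clock: 40.4
tool_pos: [0.6188, -0.0049, 0.1893]
orientation: [0.0, 0.715, 0.699, 0.0]
ft_force: [0.4, -0.7, -0.1]
grip_width: 0.0457
clock: 40.65
tool_pos: [0.5562, -0.1053, 0.1884]
orientation: [-0.001, 0.715, 0.699, -0.001]
ft_force: [-0.0, -0.3, 0.2]
grip_width: 0.0456
clock: 40.9
tool_pos: [0.4962, -0.2052, 0.1885]
orientation: [-0.001, 0.716, 0.699, -0.0]
ft_force: [1.1, -0.6, 0.1]
grip_width: 0.0459
clock: 41.4
tool_pos: [0.4623, -0.2497, 0.1499]
orientation: [-0.0, 0.732, 0.682, -0.0]
ft_force: [-0.0, 0.0, -1.5]
grip_width: 0.0457
row [-0.033, -0.014, -1.032] [0.0, 0.0, -0.001] clock 41.45 w 0.0458 F [0.8 1.  0.2]
[ 0.46262121 -0.24968204  0.15016643]
```

View pics/w23.png

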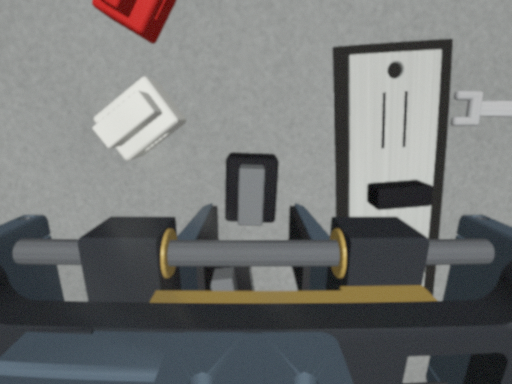

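```bash
python3 -m pendant '[[-0.03,-0.01,-0.5,0,0,0,0.5],[-0.03,-0.01,-0.9,0,0,0,0.5],[-0.03,-0.01,-1,0,0,0,0.5],[-0.03,-0.01,-1.0,0,0,0,0.5],[-0.03,-0.01,-1.0,0,0,0,0],[-0.03,-0.01,-1.0,0,0,0,0],[-0.03,-0.01,-1.0,0,0,0,0],[-0.03,-0.01,-1.0,0,0,0,0]]' 40
python3 -m pendant '[[0,0,0.1,0,0,0,0],[0,0,0.4,0,0,0,0],[0,0,1,0,0,0,0],[0,0,1,0,0,0,0]]'
python3 - <<'E'
from h import *
grab('wrist','w24',(190,140,320,300),3.7)
row([.6017,.0960,.185],YAW)
E
```

```text
clock: 42.45
tool_pos: [0.4595, -0.2515, 0.0509]
orientation: [0.001, 0.732, 0.681, 0.0]
ft_force: [-0.5, 1.6, 11.5]
grip_width: 0.0238
clock: 42.95
tool_pos: [0.4609, -0.2525, 0.1541]
orientation: [0.004, 0.732, 0.681, 0.001]
ft_force: [-0.1, -0.7, -5.0]
grip_width: 0.024
row [1.42, 3.477, 0.332] [0.001, 0.002, 0.03] clock 43.0 w 0.0236 F [ 0.4 -0.1 -5.9]
```

View pics/w24.png

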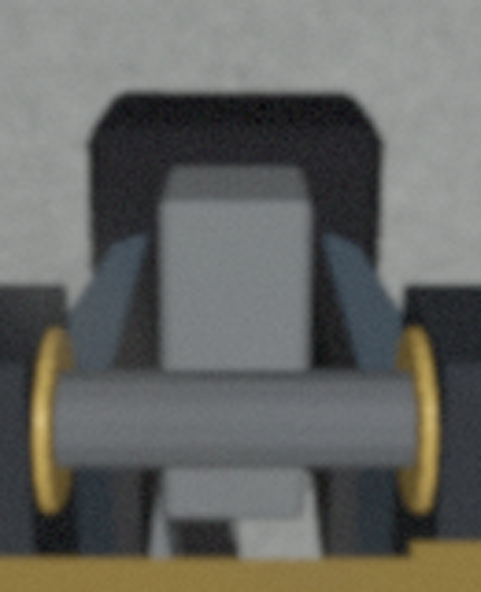

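```bash
python3 -m pendant '[[0.1,0.3,0.3,0,0,0.03,0],[0.25,0.65,0.33,0,0,0.03,0],[0.4,1,0.33,0,0,0.03,0]]'
python3 -m pendant '[[0.1,0.3,0,0,0,0,0],[0.25,0.65,0,0,0,0,0],[0.4,1,0,0,0,0,0]]'
python3 -m pendant '[[0.1,0.3,0,0,0,0,0],[0.25,0.65,0,0,0,0,0],[0.4,1,0,0,0,0,0],[0.4,1,0,0,0,0,0]]'
python3 -c "
from h import *
row([.6017,.0955,.15],YAW)"
```

```text
clock: 43.38
tool_pos: [0.4986, -0.15, 0.182]
orientation: [-0.001, 0.716, 0.698, -0.0]
ft_force: [0.0, -0.9, -4.1]
grip_width: 0.0237
clock: 43.75
tool_pos: [0.5384, -0.0499, 0.1814]
orientation: [-0.001, 0.716, 0.698, -0.001]
ft_force: [-0.1, -0.6, -4.2]
grip_width: 0.024
clock: 44.25
tool_pos: [0.5788, 0.051, 0.1812]
orientation: [-0.001, 0.715, 0.699, -0.001]
ft_force: [-0.2, -0.0, -4.1]
grip_width: 0.0239
row [0.229, 0.445, -0.312] [-0.0, -0.001, -0.002] clock 44.25 w 0.0239 F [-0.2 -0.  -4.1]
```

```bash
python3 -m pendant '[[0.15,0.3,0,0,0,0,0],[0.23,0.445,-0.1,0,0,0,0],[0.23,0.445,-0.3,0,0,0,0],[0.23,0.445,-0.3,0,0,0,0],[0.23,0.445,-0.3,0,0,0,0]]'
python3 -c "
from h import *
row([.6015,.0955,.06],YAW); grab('wrist','w25')"
```

```text
clock: 44.88
tool_pos: [0.6018, 0.0928, 0.1529]
orientation: [-0.0, 0.716, 0.698, -0.0]
ft_force: [0.6, 0.6, -4.9]
grip_width: 0.0239
row [-0.003, 0.027, -0.929] [0.0, -0.0, 0.0] clock 44.88 w 0.0239 F [ 0.6  0.6 -4.9]
```

View pics/w25.png

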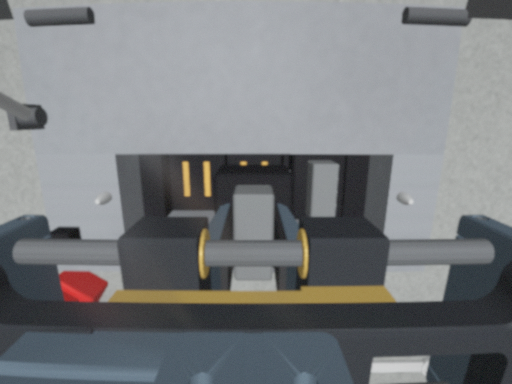

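```bash
python3 -m pendant '[[0,0.025,-0.15,0,0,0,0],[0,0.025,-0.3,0,0,0,0],[0,0.025,-0.45,0,0,0,0],[0,0.025,-0.6,0,0,0,0],[0,0.025,-0.6,0,0,0,0]]'
python3 -m pendant '[[0,0,-0.1,0,0,0,0],[0,0,-0.2,0,0,0,0],[0,0,-0.27,0,0,0,0],[0,0,-0.33,0,0,0,0],[0,0,-0.33,0,0,0,0]]'
python3 -m pendant '[[0,0,-0.02,0,0,0,0],[0,0,-0.03,0,0,0,0],[0,0,-0.03,0,0,0,0]]'
```

```text
clock: 45.55
tool_pos: [0.6011, 0.0957, 0.0914]
orientation: [-0.001, 0.716, 0.698, -0.001]
ft_force: [0.3, 1.1, -4.0]
grip_width: 0.0236
clock: 46.18
tool_pos: [0.602, 0.0958, 0.0596]
orientation: [-0.0, 0.716, 0.699, -0.0]
ft_force: [0.8, -0.3, -4.0]
grip_width: 0.0239
clock: 46.55
tool_pos: [0.6023, 0.0959, 0.0589]
orientation: [0.0, 0.716, 0.699, 0.001]
ft_force: [-9.1, 1.0, 26.9]
grip_width: 0.0235
```

```bash
python3 -m pendant '[[0,0,0,0,0,0,0.3],[0,0,0,0,0,0,0.38],[0,0,0,0,0,0,0.38],[0,0,0.3,0,0,0,0.38],[0,0,0.8,0,0,0,0.38],[0,0,1,0,0,0,0.38],[0,-0.5,1,0,0,0,0.5],[-0.2,-1,1,0,0,0,0.5]]'
python3 -c "
from h import *
grab('scene','s26')"
python3 -m pendant '[[-0.2,-0.5,0.2,0,0,0,0.5],[-0.4,-1,0.2,0,0,0,0.5]]'
python3 -m pendant '[[-0.2,-0.5,0,0,0,0,0.5],[-0.4,-1,0,0,0,0,0.5]]'
python3 -m pendant '[[-0.2,-0.5,0,0,0,0.03,0.5],[-0.4,-1,0,0,0,0.03,0.5],[-0.4,-1,0,0,0,0.03,0.5]]'
python3 -c "
from h import *
row([.4232,-.3625,.15],.0185)"
```

```text
clock: 47.55
tool_pos: [0.5828, -0.0052, 0.1571]
orientation: [0.001, 0.715, 0.699, 0.0]
ft_force: [-0.3, 0.1, -0.8]
grip_width: 0.0459
clock: 47.85
tool_pos: [0.5422, -0.1055, 0.1781]
orientation: [0.001, 0.715, 0.699, 0.001]
ft_force: [0.7, -0.1, -0.1]
grip_width: 0.0457
clock: 48.1
tool_pos: [0.5012, -0.2057, 0.177]
orientation: [0.0, 0.716, 0.699, 0.0]
ft_force: [0.6, -0.4, 0.3]
grip_width: 0.0454
clock: 48.48
tool_pos: [0.4607, -0.3073, 0.1768]
orientation: [0.0, 0.7, 0.714, -0.0]
ft_force: [-0.2, 0.8, -0.2]
grip_width: 0.0457
row [-0.375, -0.552, -0.268] [0.0, 0.0, -0.0] clock 48.48 w 0.0457 F [-0.2  0.8 -0.2]
```

View pics/s26.png

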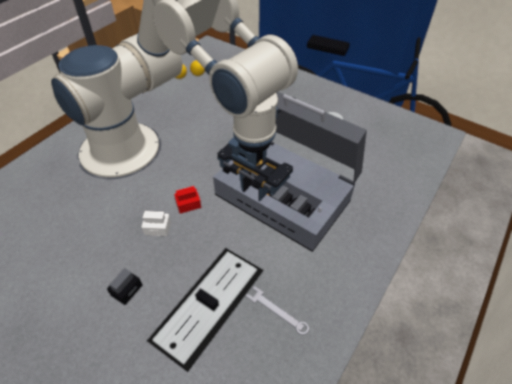

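Two packs are in, and the third is unmoved at (125,286).

```bash
python3 -m pendant '[[-0.37,-0.55,-0.1,0,0,0,0.5],[-0.37,-0.55,-0.27,0,0,0,0.5],[-0.37,-0.55,-0.27,0,0,0,0.5],[-0.37,-0.55,-0.27,0,0,0,0.5]]'
python3 -c "
from h import *
grab('wrist','w27')
row([.4232,-.3625,.047],.0185)"
```

```text
clock: 48.98
tool_pos: [0.4256, -0.3585, 0.1504]
orientation: [0.0, 0.699, 0.715, 0.0]
ft_force: [0.6, -0.7, -0.1]
grip_width: 0.0456
row [-0.026, -0.039, -1.035] [0.0, 0.0, -0.004] clock 49.02 w 0.0457 F [-0.6  0.1  0.7]
```

View pics/w27.png

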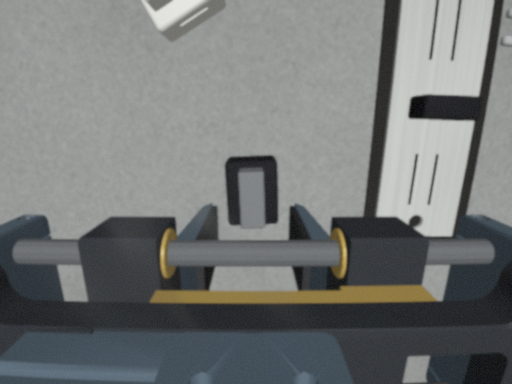

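```bash
python3 -m pendant '[[-0.025,-0.04,-0.5,0,0,0,0.5],[-0.025,-0.04,-0.9,0,0,0,0.5],[-0.025,-0.04,-1,0,0,0,0.5],[-0.025,-0.04,-1.0,0,0,0,0.5],[-0.025,-0.04,-1.0,0,0,0,0],[-0.025,-0.04,-1.0,0,0,0,0],[-0.025,-0.04,-1.0,0,0,0,0],[-0.025,-0.04,-1.0,0,0,0,0]]' 40
python3 -m pendant '[[0,0,0.1,0,0,0,0],[0,0,0.4,0,0,0,0],[0,0,1,0,0,0,0],[0,0,1,0,0,0,0]]'
python3 - <<'E'
from h import *
grab('wrist','w28',(190,140,320,300),3.7)
b=W(-.066,0,0); print(b)
row([b[0]+.0008,b[1],.185],YAW)
E
```

```text
clock: 50.02
tool_pos: [0.4232, -0.3637, 0.0508]
orientation: [0.001, 0.699, 0.715, 0.0]
ft_force: [2.5, 1.1, 8.1]
grip_width: 0.0239
clock: 50.52
tool_pos: [0.424, -0.3648, 0.1542]
orientation: [0.004, 0.699, 0.715, -0.0]
ft_force: [0.1, -0.4, -5.0]
grip_width: 0.0238
[0.53501965 0.09731024 0.        ]
row [1.128, 4.611, 0.333] [0.002, 0.001, -0.03] clock 50.58 w 0.0239 F [-0.1 -0.2 -5.5]
```

View pics/w28.png

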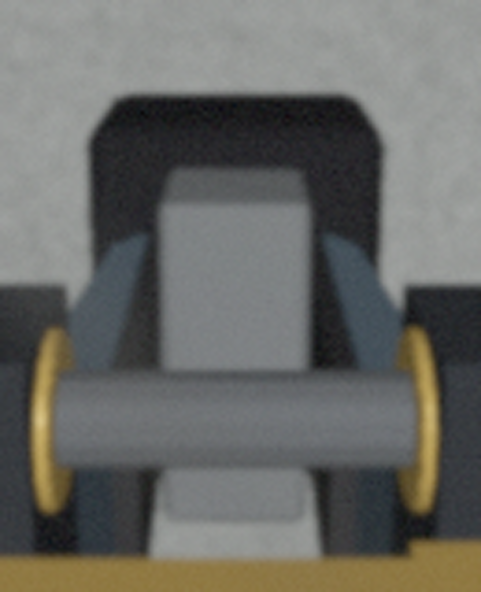

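```bash
python3 -m pendant '[[0.06,0.3,0.3,0,0,-0.03,0],[0.15,0.65,0.33,0,0,-0.03,0],[0.25,1,0.33,0,0,-0.03,0]]'
python3 -m pendant '[[0.06,0.3,0,0,0,0,0],[0.15,0.65,0,0,0,0,0],[0.25,1,0,0,0,0,0]]'
python3 -m pendant '[[0.06,0.3,0,0,0,0,0],[0.15,0.65,0,0,0,0,0],[0.25,1,0,0,0,0,0]]'
python3 -m pendant '[[0.06,0.3,0,0,0,0,0],[0.15,0.65,0,0,0,0,0],[0.25,1,0,0,0,0,0],[0.25,1,0,0,0,0,0]]'
python3 -c "
from h import *
row([.5358,.0973,.15],YAW)"
```

```text
clock: 50.95
tool_pos: [0.4469, -0.2618, 0.1819]
orientation: [-0.001, 0.716, 0.698, -0.0]
ft_force: [0.9, -0.3, -4.1]
grip_width: 0.0236
clock: 51.32
tool_pos: [0.4716, -0.1617, 0.1815]
orientation: [-0.001, 0.716, 0.698, -0.001]
ft_force: [1.1, 0.4, -3.8]
grip_width: 0.0237
clock: 51.7
tool_pos: [0.4965, -0.0619, 0.1815]
orientation: [-0.001, 0.716, 0.698, -0.001]
ft_force: [0.5, 1.0, -4.7]
grip_width: 0.0238
clock: 52.2
tool_pos: [0.5219, 0.0388, 0.1814]
orientation: [-0.001, 0.715, 0.699, -0.001]
ft_force: [-0.7, -0.4, -3.5]
grip_width: 0.0236
row [0.139, 0.585, -0.314] [-0.0, -0.002, -0.002] clock 52.2 w 0.0236 F [-0.7 -0.4 -3.5]
```

```bash
python3 -m pendant '[[0.1,0.4,0,0,0,0,0],[0.14,0.585,-0.1,0,0,0,0],[0.14,0.585,-0.3,0,0,0,0],[0.14,0.585,-0.3,0,0,0,0],[0.14,0.585,-0.3,0,0,0,0]]'
python3 -c "
from h import *
row([.5358,.0973,.15],YAW);grab('wrist','w29')"
```

```text
clock: 52.82
tool_pos: [0.5363, 0.0948, 0.1529]
orientation: [-0.0, 0.716, 0.698, -0.0]
ft_force: [1.3, -0.1, -3.4]
grip_width: 0.0241
row [-0.005, 0.025, -0.029] [0.0, -0.0, 0.0] clock 52.83 w 0.0241 F [ 1.3 -0.1 -3.4]
```

View pics/w29.png

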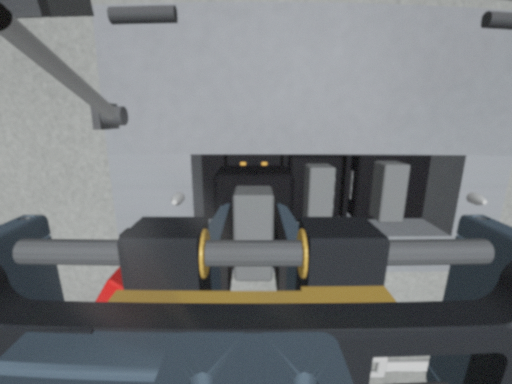

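```bash
python3 -m pendant '[[0,0.025,-0.15,0,0,0,0],[0,0.025,-0.3,0,0,0,0],[0,0.025,-0.45,0,0,0,0],[0,0.025,-0.6,0,0,0,0],[0,0.025,-0.6,0,0,0,0]]'
python3 -m pendant '[[0,0,-0.1,0,0,0,0],[0,0,-0.2,0,0,0,0],[0,0,-0.27,0,0,0,0],[0,0,-0.33,0,0,0,0],[0,0,-0.33,0,0,0,0]]'
python3 -m pendant '[[0,0,-0.02,0,0,0,0],[0,0,-0.03,0,0,0,0],[0,0,-0.03,0,0,0,0]]'
```

```text
clock: 53.5
tool_pos: [0.5357, 0.0977, 0.0915]
orientation: [-0.001, 0.716, 0.698, -0.001]
ft_force: [-0.3, 0.9, -4.0]
grip_width: 0.0239
clock: 54.12
tool_pos: [0.5363, 0.0978, 0.0595]
orientation: [-0.0, 0.716, 0.699, -0.0]
ft_force: [-0.4, 0.4, -4.1]
grip_width: 0.0237
clock: 54.5
tool_pos: [0.537, 0.0979, 0.0586]
orientation: [0.001, 0.716, 0.699, 0.001]
ft_force: [-5.7, -0.6, 27.4]
grip_width: 0.0239
```

```bash
python3 -m pendant '[[0,0,0,0,0,0,0.3],[0,0,0,0,0,0,0.38],[0,0,0,0,0,0,0.38],[0,0,0.3,0,0,0,0.38],[0,0,0.8,0,0,0,0.38],[0,0,1,0,0,0,0.38],[0,-0.5,1,0,0,0,0.65],[0,-1,1,0,0,0,0.65]]'
python3 -m pendant '[[0.2,-0.5,0.2,0,0,0,0.65],[0.4,-1,0.4,0,0,-0.5,0.65],[0.4,-1,0.4,0,0,-0.5,0.65],[0.4,-1,0.4,0,0,-0.5,0.65]]'
python3 -m pendant '[[0.2,-0.5,0,0,0,0,0.65],[0.4,-1,0,0,0,0,0.65],[0.4,-1,0,0,0,0,0.65]]'
python3 - <<'E'
from h import *
grab('top','t30',(100,80,300,270),3);im=grab('scene','s30',(190,60,390,250),3)
grab('scene','s30f')
row([.6221,-.271,.12],-1.556)
E
```

```text
clock: 55.5
tool_pos: [0.5366, -0.003, 0.1572]
orientation: [0.0, 0.715, 0.699, 0.0]
ft_force: [0.6, 0.9, -0.7]
grip_width: 0.0521
clock: 56.0
tool_pos: [0.5766, -0.103, 0.1969]
orientation: [-0.0, 0.883, 0.469, 0.0]
ft_force: [-0.2, 1.1, -0.2]
grip_width: 0.0592
clock: 56.38
tool_pos: [0.6173, -0.2055, 0.1963]
orientation: [0.0, 0.882, 0.471, 0.0]
ft_force: [0.2, 0.5, -0.9]
grip_width: 0.0595
row [0.061, -0.694, -0.766] [-0.001, -0.0, -0.617] clock 56.52 w 0.0594 F [ 0.3 -0.3  0.5]
```

View pics/t30.png

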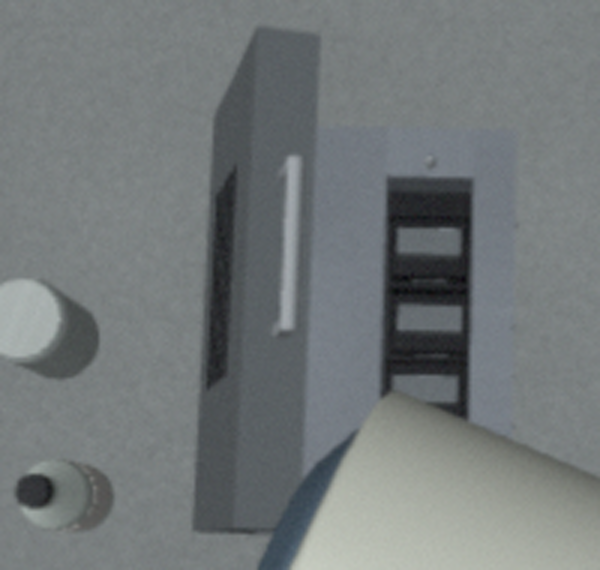

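View pics/s30.png

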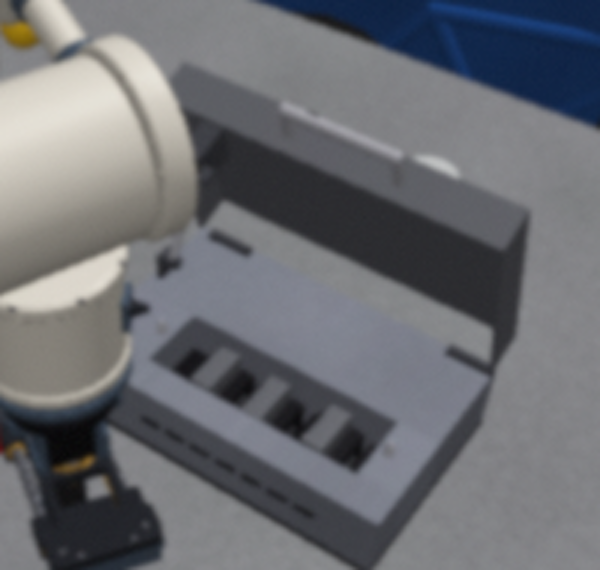

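All three packs stand in the bays, with necks at (430,240), (429,318) and (425,388) in the top crop. Quick numeric check, then regrasp the cover.

```bash
python3 - <<'E'
from h import *
of=lambda u,v:((u+.5)/3-.5+100,(v+.5)/3-.5+80)
p=plane("top",[of(430,240),of(429.5,317.5),of(425.5,389)],.076)
for a,x in zip(p,(.066,0,-.066)): print((a-W(x,0,.076)).round(4))
im=cv2.imread('pics/s30f.png'); cv2.imwrite('pics/s30m.png',im[100:384,60:400])
E
python3 -m pendant '[[0.03,-0.3,-0.1,0,0,-0.12,0.65],[0.06,-0.69,-0.2,0,0,-0.617,0.65],[0.06,-0.69,-0.3,0,0,-0.617,0.65],[0.06,-0.69,-0.7,0,0,-0.617,0.65],[0.06,-0.69,-0.76,0,0,-0.617,0.65],[0.06,-0.69,-0.76,0,0,-0.617,0.65],[0.06,-0.69,-0.76,0,0,-0.617,0.65]]'
python3 - <<'E'
from h import *
grab('wrist','w31')
row([.6223,-.271,.016],-1.556)
E
```

```text
[ 0.0001 -0.0012  0.    ]
[-0.0028 -0.0024  0.    ]
[ 0.0009 -0.0005  0.    ]
clock: 57.4
tool_pos: [0.6229, -0.2707, 0.1217]
orientation: [0.0, 1.0, 0.01, 0.0]
ft_force: [0.4, 0.2, 0.1]
grip_width: 0.0594
row [-0.006, -0.001, -1.058] [0.0, 0.001, -0.003] clock 57.45 w 0.0592 F [ 0.1 -0.   0.2]
```

View pics/w31.png

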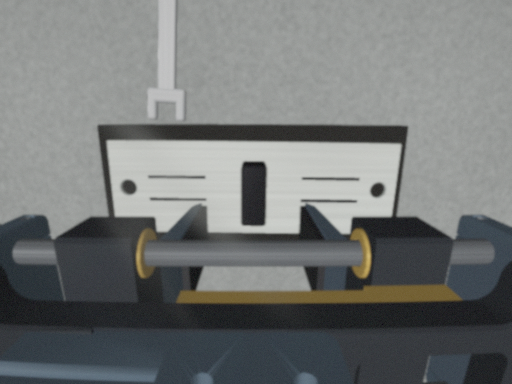

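```bash
python3 -m pendant '[[0,0,-0.4,0,0,0,0.65],[0,0,-0.8,0,0,0,0.65],[0,0,-1,0,0,0,0.65],[0,0,-1,0,0,0,0.65]]'
python3 -m pendant '[[0,0,-0.06,0,0,0,0.65],[0,0,-0.06,0,0,0,0],[0,0,-0.06,0,0,0,0],[0,0,-0.06,0,0,0,0],[0,0,-0.06,0,0,0,0],[0,0,-0.06,0,0,0,0]]' 45
python3 -m pendant '[[0,0,0.1,0,0,0,0],[0,0,0.3,0,0,0,0],[0,0,0.7,0,0,0,0],[0,0,1,0,0,0,0],[0,0,1,0,0,0,0]]'
python3 -c "
from h import *
grab('wrist','w32')
row([.6018,.0,.165],YAW)"
```

```text
clock: 57.95
tool_pos: [0.6221, -0.2709, 0.0204]
orientation: [-0.0, 1.0, 0.008, -0.001]
ft_force: [0.8, 0.1, 0.5]
grip_width: 0.0593
clock: 58.7
tool_pos: [0.6226, -0.2712, 0.0152]
orientation: [0.0, 1.0, 0.007, 0.0]
ft_force: [0.2, 0.1, 4.2]
grip_width: 0.0237
clock: 59.32
tool_pos: [0.624, -0.272, 0.1187]
orientation: [0.001, 1.0, 0.008, 0.002]
ft_force: [0.4, -0.4, -3.0]
grip_width: 0.0239
row [-0.212, 2.715, 0.484] [-0.0, 0.002, 0.975] clock 59.38 w 0.024 F [ 0.3  0.5 -3.1]
```

View pics/w32.png

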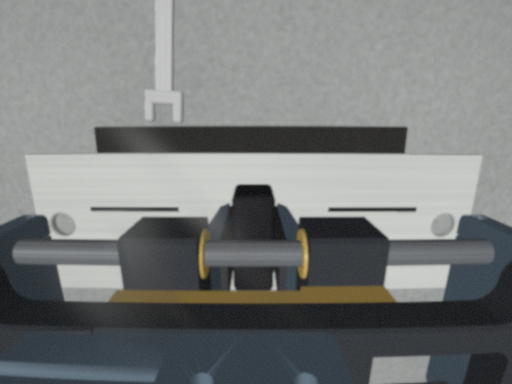

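```bash
python3 - <<'E'
from h import *
s,q,r=st()
e=plane("wrist",[(63,224),(443,224)],q[2]-.0117+.005); print(r.inv().apply(e-q).round(4))
E
python3 -m pendant '[[0,0.2,0.2,0,0,0,0],[0,0.5,0.5,0,0,0,0],[0,0.8,0.5,0,0,0,0],[0,1,0.5,0,0,0,0]]'
python3 -m pendant '[[0,0.2,0,0,0,0.1,0],[-0.1,0.5,0,0,0,0.2,0],[-0.1,0.7,0,0,0,0.3,0],[-0.1,0.7,0,0,0,0.4,0],[-0.15,0.7,0,0,0,0.5,0],[-0.2,0.7,0,0,0,0.6,0],[-0.2,0.7,0,0,0,0.7,0],[-0.2,0.7,0,0,0,0.8,0],[-0.2,0.7,0,0,0,0.9,0],[-0.2,0.7,0,0,0,0.975,0],[-0.2,0.7,0,0,0,0.975,0]]'
python3 -c "
from h import *
row([.6018,.0957,.165],YAW)"
```

```text
[[ 0.0003 -0.1312  0.0065]
 [ 0.0004  0.1311  0.0069]]
clock: 59.88
tool_pos: [0.6221, -0.169, 0.1651]
orientation: [-0.0, 1.0, 0.008, -0.0]
ft_force: [-0.9, -0.0, -2.6]
grip_width: 0.0238
clock: 61.25
tool_pos: [0.6021, -0.1007, 0.1645]
orientation: [-0.001, 0.716, 0.698, -0.0]
ft_force: [0.4, 1.0, -2.8]
grip_width: 0.0239
row [-0.003, 1.964, 0.005] [-0.0, -0.001, 0.0] clock 61.25 w 0.0239 F [ 0.4  1.  -2.8]
```

```bash
python3 -m pendant '[[0,0.25,0,0,0,0,0],[0,0.6,0,0,0,0,0],[0,0.98,0,0,0,0,0],[0,0.98,0,0,0,0,0]]'
python3 -m pendant '[[0,0.25,0,0,0,0,0],[0,0.6,0,0,0,0,0],[0,0.98,0,0,0,0,0],[0,0.98,-0.15,0,0,0,0],[0,0.98,-0.3,0,0,0,0],[0,0.98,-0.3,0,0,0,0]]'
python3 -c "
from h import *
row([.6016,.0957,.0967],YAW);grab('wrist','w33');grab('scene','s33',(190,60,390,250),3)"
```

```text
clock: 61.75
tool_pos: [0.602, -0.0007, 0.1647]
orientation: [-0.0, 0.716, 0.698, -0.0]
ft_force: [0.2, -0.7, -1.8]
grip_width: 0.0243
clock: 62.5
tool_pos: [0.6015, 0.0937, 0.1332]
orientation: [-0.001, 0.716, 0.698, -0.001]
ft_force: [0.5, -0.9, -3.1]
grip_width: 0.0238
row [0.001, 0.02, -0.365] [0.0, -0.002, 0.001] clock 62.5 w 0.0238 F [ 0.5 -0.9 -3.1]
```

View pics/w33.png

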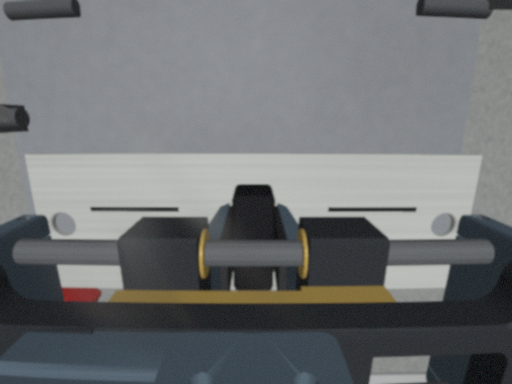

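View pics/s33.png

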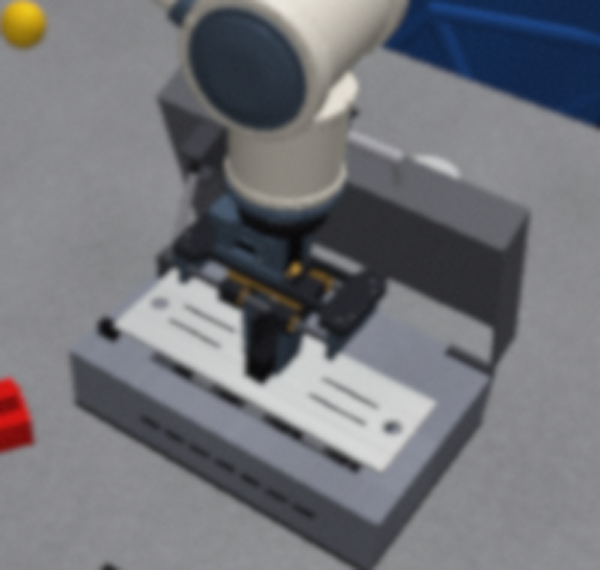

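```bash
python3 -m pendant '[[0,0.02,-0.05,0,0,0,0],[0,0.02,-0.1,0,0,0,0],[0,0.02,-0.15,0,0,0,0],[0,0.02,-0.15,0,0,0,0]]'
python3 -c "
from h import *
row([.6017,.0957,.0967],YAW)"
python3 -m pendant '[[0,0,-0.05,0,0,0,0],[0,0,-0.1,0,0,0,0],[0,0,-0.15,0,0,0,0],[0,0,-0.15,0,0,0,0]]'
```

```text
clock: 63.1
tool_pos: [0.6022, 0.0968, 0.1195]
orientation: [-0.0, 0.716, 0.698, -0.0]
ft_force: [0.9, -0.1, -3.0]
grip_width: 0.0236
row [-0.005, -0.011, -0.228] [0.0, -0.0, 0.0] clock 63.1 w 0.0236 F [ 0.9 -0.1 -3. ]
clock: 63.6
tool_pos: [0.6022, 0.0968, 0.1044]
orientation: [-0.0, 0.716, 0.698, -0.0]
ft_force: [-0.3, 0.7, -3.2]
grip_width: 0.0239
```

No contact force, and the pins have entered the holes. Lowering the rest of the way.

```bash
python3 -m pendant '[[0,-0.01,-0.03,0,0,0,0],[0,-0.01,-0.06,0,0,0,0],[0,-0.01,-0.08,0,0,0,0],[0,-0.01,-0.08,0,0,0,0]]'
python3 -m pendant '[[0,0,-0.015,0,0,0,0],[0,0,-0.015,0,0,0,0]]'
```

```text
clock: 64.1
tool_pos: [0.6025, 0.0958, 0.0972]
orientation: [0.0, 0.716, 0.698, 0.0]
ft_force: [-2.4, -0.7, 3.6]
grip_width: 0.0232
clock: 64.35
tool_pos: [0.6025, 0.0958, 0.0971]
orientation: [0.0, 0.716, 0.698, 0.0]
ft_force: [-10.4, -1.4, 27.8]
grip_width: 0.0238
```

```bash
python3 -m pendant '[[0,0,0.01,0,0,0,0.4],[0,0,0.01,0,0,0,0.6],[0,0,0.01,0,0,0,0.65],[0,0,0.01,0,0,0,0.65],[0,0,0.3,0,0,0,0.65],[0,0,0.8,0,0,0,0.65],[0,0,1,0,0,0,0.65],[0,-0.5,1,0,0,0,0.65],[0,-1,1,0,0,0,0.65]]'
python3 -m pendant '[[0,-0.5,0.4,0,0,0,0.65],[-0.2,-1,0.8,0,0,0,0.65]]'
python3 -m pendant '[[0,-0.5,0.4,0,0,0,0.65],[-0.2,-1,0.4,0,0,0,0.65],[-0.2,-1,0.4,0,0,0,0.65]]'
python3 -c "
from h import *
grab('top','t34');grab('top','t34c',(150,80,350,270),3);grab('scene','s34',(190,60,390,250),3);grab('scene','s34f')"
```

```text
clock: 65.47
tool_pos: [0.6026, -0.005, 0.1957]
orientation: [0.0, 0.715, 0.699, 0.0]
ft_force: [0.4, -1.1, 0.2]
grip_width: 0.0591
clock: 65.72
tool_pos: [0.5844, -0.1014, 0.2724]
orientation: [-0.0, 0.716, 0.698, -0.0]
ft_force: [0.6, -1.1, -0.2]
grip_width: 0.0594
clock: 66.1
tool_pos: [0.5632, -0.2029, 0.3121]
orientation: [0.0, 0.717, 0.697, -0.0]
ft_force: [-0.2, 0.4, -0.5]
grip_width: 0.0593
```

View pics/t34c.png

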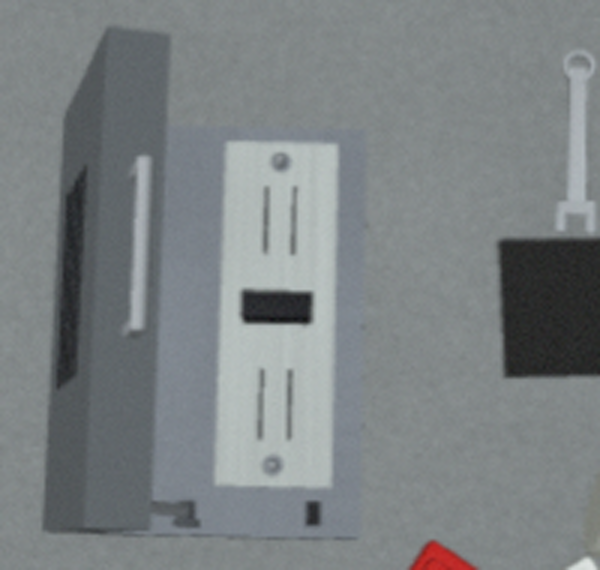

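View pics/s34.png

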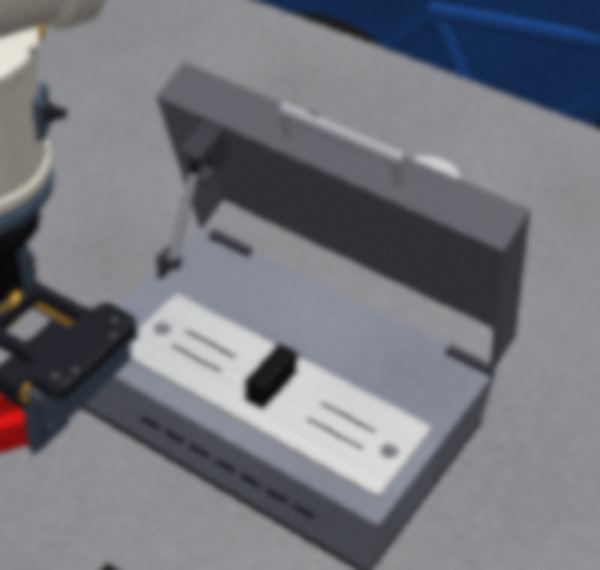

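View pics/s34f.png

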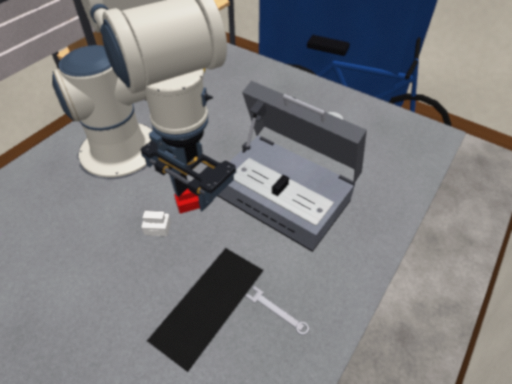

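The cover sits over both pins: handle at (277,307) against (276,307) at the start, pins at (280,160) and (272,464). The hood is still on the rod, the decoys and bystanders are in place, and the arm is clear. Handing in.

```bash
python3 -c "
from cell import bot
s=bot.state();print(s['clock'],s['ft_force']);print(bot.sign_off())"
```

```text
66.3 [0.11242944 0.38958498 0.10005943]
the job is handed in; nothing more can be done
None
```

I propped the hood on the rod and laid the cover plate on the mat. Then I stood all three black packs in their own bays, put the cover back over both pins and handed the job in at 66 s of the 210 s allowed.

**Last checks:**
- **Cover:** it looks flat over both pins. Its handle and the pins are within about a pixel of where they started in the top view.
- **Hood:** it rests on the rod. It was at about 1.25 rad, estimated from the tool position, when I let it go, and it has not visibly moved since.
- **Packs:** they came down to floor height and stand within about 4 mm of their bay centres; I measured this before the cover went back on.
- **Other objects:** the can, bottle, wrench and the red and white look-alikes are where they were in the pictures.
- **Arm:** it is clear of everything, with near-zero tool force.

**What went wrong or disagreed:**
- **Rod:** it slipped out of a shallow pinch partway up, so I finished swinging it with closed fingers. That push reached about 48 N at the tool against the rod's stop, for a moment. It was the fingers pressing, and I backed off at once.
- **Positions:** one early wrist-camera reading was up to about 5 mm off the top view in x. I used the top view and confirmed it by touch.

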